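# Rake out a chip bed and lay the carved stone on it

## Robot

A 6-joint arm with a two-finger parallel gripper is mounted at the origin on the work surface. World frame = base frame: x ahead of the robot, y to its left, z up, the work surface at z = 0. Lengths are in m, angles in rad, forces in N, time in s.
With the tool pointing down it reaches from about 0.35 to 0.775 m from the base axis. Payload 7.3 kg.
Tool frame: the origin (TCP) lies at the very end of the fingers, on their centre line; the grasp point (between the pads) lies 19 mm behind it; z points along the fingers, y is the line along which they close (so a half turn about z gives the same grasp; the last joint's range is limited). The gripper opens to 92 mm and grips with 3 to 60 N. Pads are 19 mm wide; open, the fingers measure 130 mm over their backs; the gripper's body (75 mm by 190 mm) begins 47 mm behind the grasp point.
Start: joints at [-1.337, 0.342, 1.524, -0, 1.275, -0.146], TCP at [0.195, -0.488, 0.227] pointing down, gripper open.
Joint ranges: [-2.53, 2.53], [-0.77, 2.02], [0.04, 2.7], [-1, 4.14], [0.28, 2.66], [-3.11, 3.11]. Speed limits (rad/s): [2.57, 2.57, 3.14, 3.14, 3.14, 3.14].

## Interface

Orientations are given as [roll, pitch, yaw] about the fixed x, y, z axes, in that order (R = Rz(yaw) Ry(pitch) Rx(roll)).
In Python, from cell import robot gives the robot as it stands. The module is installed in compiled form; this text tells all that it offers.
- The arm moves only by the tool arm_command, never from a script. Its argument "moves" is a list of rows, each a list of 3 entries, a list of its own where there are three numbers: the shift along the tool's x, y, z in m, then the turn, a rotation vector about the tool's x, y, z in rad, then the finger opening in m, from 0 to 0.0918. In form: [[[dx, dy, dz], [ax, ay, az], claw], ...]. A call has exactly 5 rows; each row is the pose to reach, as a shift and turn from the pose commanded when the call began, along the tool's axes at that moment; what a row does not reach only later rows make up. A row lasts 1/10 s, in which the tool goes at most 50 mm and 8.59 degrees, less where a joint would pass 70% of its speed; a pose out of reach is approached as far as the arm can. A call with a gripper value outside its range is refused whole. The fingers move at their own pace and stop on an object; "squeeze" is the grip in N (left out, the last holds). Time passes only in rows, so rows that repeat a pose let the fingers close, or fill a call up. It gives the time, the measured TCP pose, the force, the opening and the grip force at its end, in the units of the state.
- robot.observe(): the state, without advancing time (a new reading comes with each control period).
- robot.read_camera(name): name is "scene" or "top" or "wrist"; returns the picture (384x512x3 uint8, red, green, blue); there is no depth.
- robot.camera_model(name): a dict with "fx", "fy", "cx", "cy" (pixels), "R" (3x3) and "t" (3): a world point X has camera coordinates R X + t. Camera axes: x right, y down, z forward; pixel columns grow to the right and rows downward; lengths in m; the calibration is good to about 2 mm. A picture is of the moment at which its call begins: read the wrist's pose just before it. camera_model takes no time and is no camera call; for the wrist camera it gives the pose at the moment of the call.
- robot.hand_in(): hands the job in; it is judged then, once.
The state is a dict: "time": time; "qpos": joint angles; "qvel": joint speeds; "joint_efforts": joint torques, N m; "tool_pos": TCP position; "tool_rot": TCP orientation; "contact_force": force on the tool from outside, world axes, zero at the start; "torque": the same for the moment, N m; "opening": finger opening in m; "grip_force": force on a finger pad.
Only numpy, scipy, OpenCV 4.12 (cv2) and the standard library are available. Lean on these libraries where they do the work, as an engineer would, in place of code of your own. Each camera call takes 0.05 s, during which the arm holds its last target. There are 200 camera calls.

## Task

Take the hand rake from its rest and rake the heaped limestone chips along the tray into an even bed one chip deep over its whole floor, about a third of them across each third of its length, no bare patch; move them only with the rake, never with the gripper, and leave the carved stone where it is meanwhile. Then lay the rake back in both forks of its rest and set (do not drop) the carved stone, rosettes up, on top of the chips, centred on the tray and along it, level and clear of the tray itself. Leave the hammer, chisel and cup alone.

Things in the scene. Friction and masses are not known exactly. Their poses are not given: they have to be found in the camera images.
- tray: Shallow wooden tray fixed to the bench. Origin: centre of its underside; y = long axis. Inside 108 (x) by 240 (y) mm; floor top 8 mm up, walls 8 mm thick, tops 28 mm up. Chips start heaped at the +y end: rows of three (x = -34, 0, 34 mm) on the floor at y = 98 and 58 mm, about 12 mm clear between the rows, and a third row on top of them, bridging both, at y = 78 mm.
- rake: Hand rake, 0.22 kg. Origin: where to grip, on the axis of the level wooden handle; x points to the head, z up. Handle 24 by 24 mm, x = -115 to 75 mm. Head at x = 85 mm: green bar 92 mm wide (y), 14 mm thick, 24 to 36 mm below the origin, with six upright steel tines 5 mm thick, 17 mm apart, tips 70 mm below the origin. Can pull or push.
- rake_rest: Fixed wooden rest: two forks, open at the top, at x = -60 and 50 mm, 16 mm thick; space for fingers between. Origin on the bench; x runs along the rake. Saddles 66 mm up; cheeks 42 mm apart inside (y), tops 80 mm up. With the rake home its origin is 78 mm above this origin, x axes parallel.
- stone: Carved pale limestone moulding, 200 (x) by 56 (y) by 34 mm (z), about 0.8 kg, with three low rosettes (6 mm high) on top. Origin: centre of its underside; own x = its long axis. It starts lying on its rest.
- stone_rest: Fixed plywood board with two battens at x = -70 and 70 mm, 24 mm wide, their tops 24 mm above the origin (on the bench, under the centre); the stone starts on them, its x along this x.
- club_hammer: Bystander: steel club hammer with a wooden handle, 42 mm high, head 42 by 95 mm, handle to 190 mm from the head's centre along -x. Origin under the head.
- chisel: Bystander: steel stone chisel lying flat, 165 mm long along x, 14 mm high. Origin on its underside.
- mug: Bystander: blue cup, 72 mm across, 80 mm high. Origin: centre of its foot.
- bed0 (a point): Unmarked point on the tray's floor, at x = -30, y = -80 mm of the tray: one of six (two abreast in each third of its length) that must not be bare.
- bed1 (a point): Unmarked point on the tray's floor, at x = 30, y = -80 mm of the tray: one of six (two abreast in each third of its length) that must not be bare.
- bed2 (a point): Unmarked point on the tray's floor, at x = -30, y = 0 mm of the tray: one of six (two abreast in each third of its length) that must not be bare.
- bed3 (a point): Unmarked point on the tray's floor, at x = 30, y = 0 mm of the tray: one of six (two abreast in each third of its length) that must not be bare.
- bed4 (a point): Unmarked point on the tray's floor, at x = -30, y = 80 mm of the tray: one of six (two abreast in each third of its length) that must not be bare.
- bed5 (a point): Unmarked point on the tray's floor, at x = 30, y = 80 mm of the tray: one of six (two abreast in each third of its length) that must not be bare.
- chip0: Limestone chip, a loose chunk 28 by 26 by 24 mm, 40 g. Origin: its centre. Starts in the heap's bottom row at y = 98 mm of the tray.
- chip1: Limestone chip, a loose chunk 28 by 26 by 24 mm, 40 g. Origin: its centre. Starts in the heap's bottom row at y = 98 mm of the tray.
- chip2: Limestone chip, a loose chunk 28 by 26 by 24 mm, 40 g. Origin: its centre. Starts in the heap's bottom row at y = 98 mm of the tray.
- chip3: Limestone chip, a loose chunk 28 by 26 by 24 mm, 40 g. Origin: its centre. Starts in the heap's bottom row at y = 58 mm of the tray.
- chip4: Limestone chip, a loose chunk 28 by 26 by 24 mm, 40 g. Origin: its centre. Starts in the heap's bottom row at y = 58 mm of the tray.
- chip5: Limestone chip, a loose chunk 28 by 26 by 24 mm, 40 g. Origin: its centre. Starts in the heap's bottom row at y = 58 mm of the tray.
- chip6: Limestone chip, a loose chunk 28 by 26 by 24 mm, 40 g. Origin: its centre. Starts in the heap's top row of the tray.
- chip7: Limestone chip, a loose chunk 28 by 26 by 24 mm, 40 g. Origin: its centre. Starts in the heap's top row of the tray.
- chip8: Limestone chip, a loose chunk 28 by 26 by 24 mm, 40 g. Origin: its centre. Starts in the heap's top row of the tray.
There are look-alikes about, which are no part of the job. Leave any red or yellow look-alike of the chip7 alone.

How it is judged:
By the outcome, as a careful person would: the job done as asked, in the order asked, and still so for the second after the job is handed in, with the robot touching nothing.
It also fails if it takes over 70 s, if anything falls off the work surface, if the arm or the gripper's body presses on something with over 40 N, if the wrist force passes 120 N, or if a joint passes its speed limit or range.

## Working session

There is one attempt and no reset: what is moved stays moved. The work goes in short steps, Python scripts to look and compute and a tool call to move; the robot and the scene stay as the last step left them, time stands still between calls to the robot, and variables do not carry over. Pictures are saved under pics/ and viewed, at most 10 in all, crops included, and the job is handed in when it is done.

Besides the shell and the picture viewer there is one more tool, called after "Request:" by a JSON object that holds its "name" and its "arguments". arm_command: Moves the arm, as the interface text tells. Its arguments: {"type":"object","properties":{"moves":{"type":"array"},"squeeze":{"type":"number"}},"required":["moves"]}

```bash
mkdir -p pics; ls
python3 - <<'E'
from cell import robot
import cv2,numpy as np
print(robot.observe())
for n in("top","scene"):
    im=robot.read_camera(n); cv2.imwrite(f"pics/{n}0.png",im[:,:,::-1]); m=robot.camera_model(n); print(n,m)
a=cv2.imread("pics/top0.png");cv2.imwrite("pics/top0b.png",cv2.resize(a,(800,600)))
a=cv2.imread("pics/scene0.png");cv2.imwrite("pics/scene0b.png",cv2.resize(a,(800,600)))
E
```

```text
pics
{'time': 0.0, 'qpos': array([-1.33699946e+00,  3.42715519e-01,  1.52502443e+00, -1.26145845e-05,
        1.27540340e+00, -1.46029643e-01]), 'qvel': array([-2.00623168e-04, -3.76273430e-04, -7.91858158e-04, -1.90547395e-04,
       -2.47638671e-04,  3.14812566e-05]), 'joint_efforts': array([-1.94169712e-03, -4.31246710e+01, -2.44226253e+01,  7.15201395e-02,
        5.60235931e-02, -1.31094862e-04]), 'tool_pos': array([ 0.19455454, -0.48717547,  0.22604612]), 'tool_rot': array([-3.14005671e+00, -2.13708672e-04,  3.79830024e-01]), 'contact_force': array([-0.08169277, -0.26791177,  0.73708984]), 'torque': array([-0.02611931,  0.01379208,  0.04404796]), 'grip_force': 0.0, 'opening': 0.09220798994603019}
top {'fx': 444.2492416621306, 'fy': 444.2492416621306, 'cx': 257.38418232494865, 'cy': 187.581819764291, 'R': array([[-0.01732574, -0.99978472,  0.01141669],
       [-0.98657429,  0.01524006, -0.16260045],
       [ 0.16239145, -0.01408058, -0.98662594]]), 't': array([-0.00306783,  0.5943522 ,  1.14361838])}
scene {'fx': 425.6339646908846, 'fy': 425.6339646908846, 'cx': 254.966115441429, 'cy': 190.3055784038132, 'R': array([[ 0.78651598,  0.61755027,  0.00492631],
       [ 0.46112186, -0.58194419, -0.66985639],
       [-0.41080316,  0.52912439, -0.74247434]]), 't': array([-0.47036568, -0.22487757,  1.25935944])}
```

View pics/top0b.png

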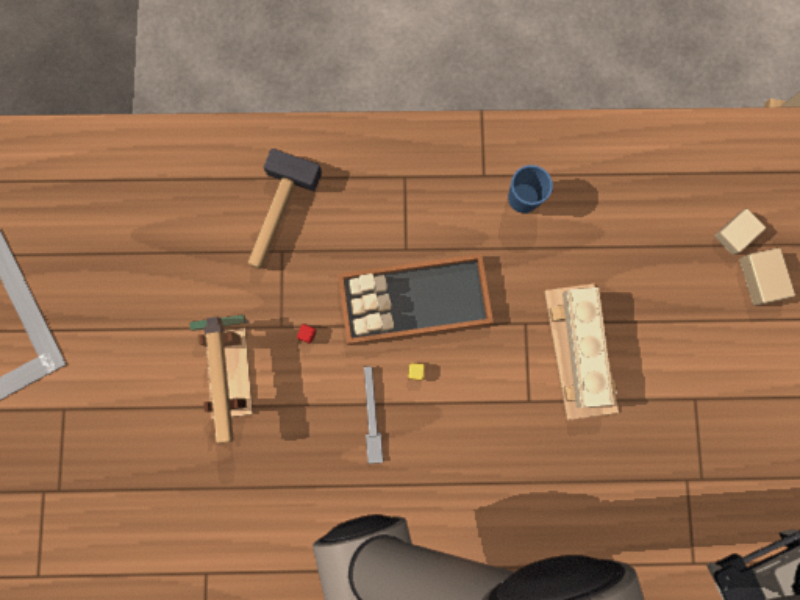

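View pics/scene0b.png

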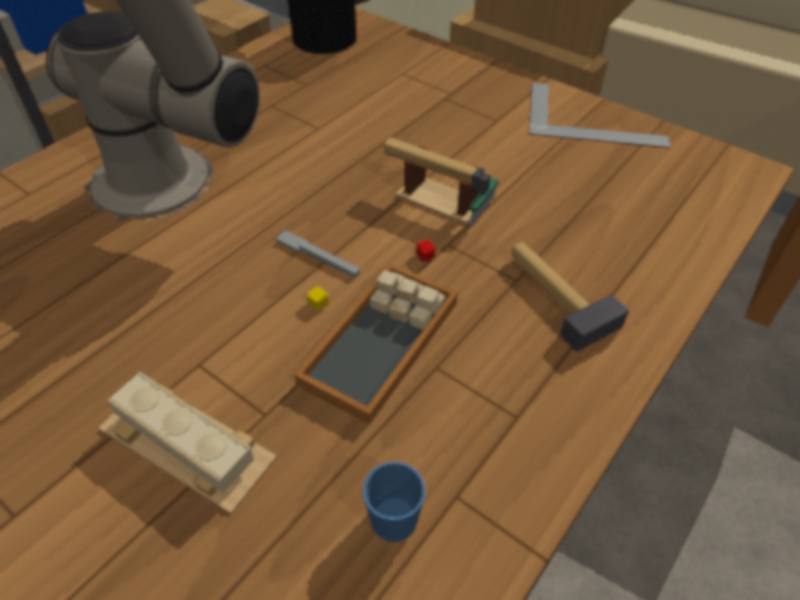

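The top view (800 px scale) shows the tray at (345-492, 258-342), with its heap at the left end, which is world +y. The rake lies at (220, 380) with its head at the top, the stone at (590, 345), and the red and yellow decoys at (306, 333) and (417, 371). The scene view shows the same layout.

```bash
cat > h.py <<'E'
import cv2,numpy as np
from cell import robot
M={n:robot.camera_model(n) for n in("top","scene")}
def ray(m,p):
    d=np.array([(p[0]-m["cx"])/m["fx"],(p[1]-m["cy"])/m["fy"],1.]); R=m["R"]
    d=R.T@d; return -R.T@m["t"], d/np.linalg.norm(d)
def onz(m,p,z):
    o,d=ray(m,p); return o+d*(z-o[2])/d[2]
def tri(*mp):
    A=np.zeros((3,3));b=np.zeros(3);rs=[ray(m,p) for m,p in mp]
    for o,d in rs:
        P=np.eye(3)-np.outer(d,d);A+=P;b+=P@o
    X=np.linalg.solve(A,b); return X,max(np.linalg.norm((np.eye(3)-np.outer(d,d))@(X-o)) for o,d in rs)
def proj(m,X):
    c=m["R"]@X+m["t"]; return np.array([m["fx"]*c[0]/c[2]+m["cx"],m["fy"]*c[1]/c[2]+m["cy"]])
def blobs(mask,amin=30):
    n,l,s,c=cv2.connectedComponentsWithStats(mask.astype(np.uint8)); 
    return [(i,s[i],c[i],l==i) for i in range(1,n) if s[i][4]>=amin]
E
python3 - <<'E'
import cv2,numpy as np
for n,pts in(("top",dict(floor=(440,300),wall=(344,310),wall2=(420,340),wall3=(400,270),bench=(420,410),bench2=(330,230),handle=(218,380),head=(232,322),stone=(590,370),ply=(565,400),chip=(375,300),rest=(240,370))),("scene",dict(floor=(350,360),wall=(350,400),wall2=(340,330),bench=(480,420),handle=(430,160),head=(485,192),stone=(200,445),ply=(240,480),chip=(390,290)))):
    a=cv2.cvtColor(cv2.imread(f"pics/{n}0.png"),cv2.COLOR_BGR2HSV)
    for k,(x,y) in pts.items(): print(n,k,a[int(y*.64),int(x*.64)])
E
```

```text
top floor [75  6 86]
top wall [ 12 148 183]
top wall2 [ 13 131 146]
top wall3 [ 12 152 126]
top bench [ 12 133 146]
top bench2 [ 12 133 172]
top handle [ 15 113 214]
top head [39 57 89]
top stone [ 24  53 228]
top ply [ 14 102 213]
top chip [ 18  73 218]
top rest [ 17  95 225]
scene floor [60 10 77]
scene wall [ 15 165 144]
scene wall2 [ 14 173 102]
scene bench [ 15 146 141]
scene handle [ 18 128 133]
scene head [75 25 41]
scene stone [ 20  74 172]
scene ply [ 17 110 137]
scene chip [ 20  83 101]
```

Run:
```python
from h import *
np.set_printoptions(precision=4,suppress=True)
T,S=M["top"],M["scene"]
f=.64
def P(n,t,s): print(n,*tri((T,np.array(t)*f),(S,np.array(s)*f)))
P("tray TL",(343,278),(456,288))
P("tray TR",(484,258),(368,414))
P("tray BR",(494,323),(298,377))
P("handle head end",(213,320),(483,178))
P("handle tail",(223,441),(388,147))
P("stone far corner L",(566,290),(250,462))
P("stone near L",(578,408),(110,403))
P("stone near R",(613,405),(137,376))
m=robot.camera_model("wrist");print(m); o=robot.observe();print(o["tool_pos"],-m["R"].T@m["t"], m["R"][2])
from scipy.spatial.transform import Rotation as R
Rt=R.from_euler("xyz",o["tool_rot"]).as_matrix();print("cam in tool",Rt.T@(-m["R"].T@m["t"]-o["tool_pos"]),"\n",(m["R"]@Rt))
```

```text
tray TL [0.6292 0.0937 0.036 ] 0.006178029682125271
tray TR [ 0.6627 -0.1559  0.0223] 0.00479443643227324
tray BR [ 0.5464 -0.1694  0.0203] 0.004670388971881818
handle head end [0.5471 0.2996 0.0841] 0.0014953627709930737
handle tail [0.3517 0.2827 0.07  ] 8.30412313488166e-05
stone far corner L [ 0.5982 -0.3005  0.0295] 0.0004492075099744447
stone near L [ 0.3836 -0.3347  0.0069] 0.021633736346670984
stone near R [ 0.4094 -0.3354  0.0851] 0.019349111120083477
{'fx': 324.9012317860283, 'fy': 324.9012317860283, 'cx': 261.00932793771284, 'cy': 189.02996664854263, 'R': array([[ 0.3706, -0.9288, -0.0025],
       [-0.8966, -0.3585,  0.2602],
       [-0.2425, -0.0942, -0.9656]]), 't': array([-0.5239, -0.0324,  0.3913])}
[ 0.1946 -0.4872  0.2261] [ 0.26   -0.4613  0.3849] [-0.2425 -0.0942 -0.9656]
cam in tool [ 0.0704 -0.     -0.1588] 
 [[-0.0001  1.      0.0012]
 [-0.9655  0.0002 -0.2603]
 [-0.2603 -0.0012  0.9655]]
```

```bash
cat >> h.py <<'E'
from scipy.spatial.transform import Rotation as Ro
def Rt(): return Ro.from_euler("xyz",robot.observe()["tool_rot"])
def plan(wps,p=None,yaw=None):
    """waypoints (x,y,z,yaw) -> shift in tool axes and turn about tool z for each call (tool down)"""
    o=robot.observe(); R0=Rt(); p=o["tool_pos"]; 
    for w in wps:
        t=np.array(w[:3]); R1=Ro.from_euler("xyz",[np.pi,0,w[3]])
        print(np.round(R0.inv().apply(t-p),4),np.round((R0.inv()*R1).as_rotvec(),3)); p,R0=t,R1
def st():
    o=robot.observe(); print("t",round(o["time"],2),"p",np.round(o["tool_pos"],4),"rot",np.round(o["tool_rot"],4),"F",np.round(o["contact_force"],1),"op",round(o["opening"],4),round(o["grip_force"],1),"q",np.round(o["qpos"],2))
def snap(name,cam="wrist",view=False):
    m=robot.camera_model(cam); im=robot.read_camera(cam)[:,:,::-1].copy(); cv2.imwrite(f"pics/{name}.png",im)
    np.savez(f"pics/{name}.npz",**m)
    if view: cv2.imwrite(f"pics/{name}b.png",cv2.resize(im,(800,600)))
    return m,im
def load(name): return dict(np.load(f"pics/{name}.npz")),cv2.imread(f"pics/{name}.png")
E
python3 - <<'E'
from h import *
r=.5; a0=np.arctan2(-.487,.195)
plan([(r*np.cos(a),r*np.sin(a),.27,.38+.7*(i+1)) for i,a in enumerate([-.76,-.32,.12,.56])])
E
```

```text
[ 0.2088 -0.0704 -0.0437] [-0.001 -0.001 -0.7  ]
[0.218  0.0107 0.    ] [-0.   0.  -0.7]
[0.2079 0.0664 0.    ] [-0.   0.  -0.7]
[0.1838 0.1176 0.    ] [ 0.   0.  -0.7]
```

Request:
{"name": "arm_command", "arguments": {"moves": [[[0.042,-0.014,-0.009],[0,0,-0.14],0.09],[[0.084,-0.028,-0.018],[0,0,-0.28],0.09],[[0.126,-0.042,-0.027],[0,0,-0.42],0.09],[[0.168,-0.056,-0.036],[0,0,-0.56],0.09],[[0.21,-0.07,-0.044],[0,0,-0.7],0.09]]}}

```text
time: 0.6
tool_pos: [0.3647, -0.3433, 0.2709]
tool_rot: [-3.141, -0.0, 1.085]
contact_force: [0.7, 0.1, -0.2]
opening: 0.0899
grip_force: 0.0
```

```bash
python3 -c "
from h import *
st();snap('w1')"
```

```text
t 0.6 p [ 0.3647 -0.3433  0.2709] rot [-3.1414e+00 -1.0000e-04  1.0853e+00] F [ 0.7  0.1 -0.2] op 0.0899 0.0 q [-0.91  0.27  1.51 -0.    1.37 -0.42]
```

Request:
{"name": "arm_command", "arguments": {"moves": [[[0.044,0.002,0],[0,0,-0.14],0.09],[[0.088,0.004,0],[0,0,-0.28],0.09],[[0.132,0.006,0],[0,0,-0.42],0.09],[[0.176,0.008,0],[0,0,-0.56],0.09],[[0.22,0.01,0],[0,0,-0.7],0.09]]}}

```text
time: 1.15
tool_pos: [0.4767, -0.1539, 0.2704]
tool_rot: [-3.141, -0.0, 1.785]
contact_force: [-0.0, -0.6, -0.2]
opening: 0.0901
grip_force: 0.0
```

```bash
python3 -c "
from h import *
st();snap('w2',view=True)"
```

```text
t 1.15 p [ 0.4767 -0.1539  0.2704] rot [-3.1411e+00 -2.0000e-04  1.7847e+00] F [-0.  -0.6 -0.2] op 0.0901 0.0 q [-0.47  0.27  1.51 -0.    1.37 -0.68]
```

View pics/w2b.png

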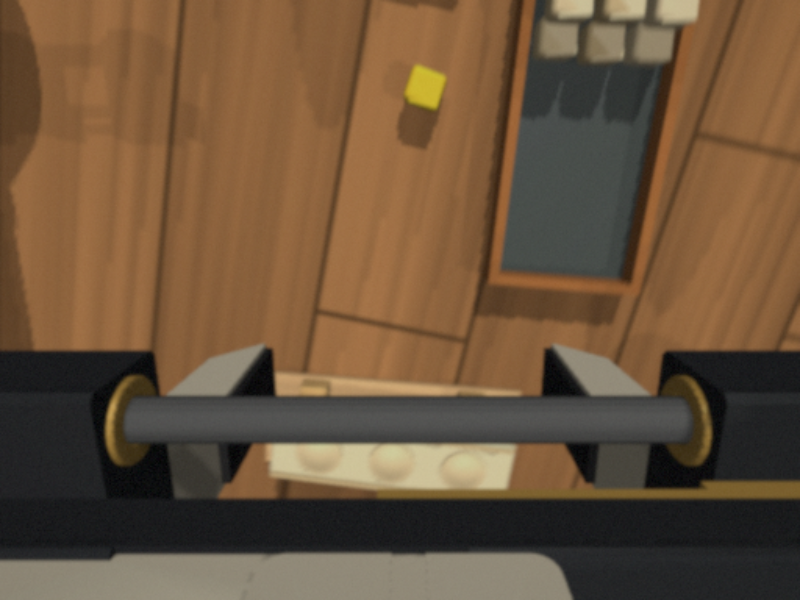

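The view shows the tray at (490-700, 0-295), its lower end and part of the heap, the yellow decoy at (426, 88), and the stone behind the gripper at (400, 440). I'll move so that the whole tray is in view.

```bash
python3 -c "
from h import *
plan([(.59,-.085,.34,1.70),(.55,-.075,.30,1.70),(.46,.08,.30,2.3),(.42,.19,.30,2.95)])"
```

```text
[ 0.0375  0.1224 -0.0692] [ 0.002 -0.003  0.096]
[ 0.0151 -0.0384  0.04  ] [0. 0. 0.]
[ 0.1653 -0.0693 -0.    ] [-0.   0.  -0.6]
[0.1087 0.0435 0.    ] [ 0.    0.   -0.65]
```

Request:
{"name": "arm_command", "arguments": {"moves": [[[0.008,0.027,-0.015],[0,0,0.03],0.09],[[0.016,0.054,-0.03],[0,0,0.06],0.09],[[0.026,0.085,-0.05],[0,0,0.09],0.09],[[0.037,0.122,-0.07],[0,0,0.096],0.09],[[0.037,0.122,-0.07],[0,0,0.096],0.09]]}}

```text
time: 1.7
tool_pos: [0.5913, -0.0924, 0.342]
tool_rot: [3.137, 0.001, 1.686]
contact_force: [-1.0, 0.3, -0.4]
opening: 0.09
grip_force: 0.0
```

```bash
python3 -c "
from h import *
st();snap('w3',view=True)"
```

```text
t 1.7 p [ 0.5913 -0.0924  0.342 ] rot [3.1372e+00 7.0000e-04 1.6856e+00] F [-1.   0.3 -0.4] op 0.09 0.0 q [-0.28  0.43  1.08  0.    1.63 -0.4 ]
```

Request:
{"name": "arm_command", "arguments": {"moves": [[[0.008,-0.015,0.015],[0,0,0],0.09],[[0.015,-0.03,0.03],[0,0,0],0.09],[[0.015,-0.04,0.04],[0,0,0],0.09],[[0.015,-0.04,0.04],[0,0,0],0.09],[[0.015,-0.04,0.04],[0,0,0],0.09]]}}

```text
time: 2.25
tool_pos: [0.546, -0.0842, 0.3007]
tool_rot: [-3.141, 0.0, 1.682]
contact_force: [-0.2, 0.4, 0.7]
opening: 0.0902
grip_force: 0.0
```

```bash
python3 -c "
from h import *
st();snap('w4',view=True)"
```

```text
t 2.25 p [ 0.546  -0.0842  0.3007] rot [-3.1412e+00  1.0000e-04  1.6824e+00] F [-0.2  0.4  0.7] op 0.0902 0.0 q [-0.29  0.35  1.31 -0.    1.48 -0.4 ]
```

Request:
{"name": "arm_command", "arguments": {"moves": [[[0.033,-0.014,0],[0,0,-0.12],0.09],[[0.066,-0.028,0],[0,0,-0.24],0.09],[[0.1,-0.042,0],[0,0,-0.36],0.09],[[0.133,-0.056,0],[0,0,-0.48],0.09],[[0.165,-0.07,0],[0,0,-0.6],0.09]]}}

```text
time: 2.8
tool_pos: [0.4582, 0.0735, 0.3012]
tool_rot: [3.141, 0.001, 2.288]
contact_force: [-1.5, -0.6, 0.0]
opening: 0.0897
grip_force: 0.0
```

```bash
python3 -c "
from h import *
st();snap('w5')"
```

```text
t 2.8 p [0.4582 0.0735 0.3012] rot [3.1407e+00 8.0000e-04 2.2882e+00] F [-1.5 -0.6  0. ] op 0.0897 0.0 q [-0.01  0.18  1.54  0.    1.42 -0.72]
```

Request:
{"name": "arm_command", "arguments": {"moves": [[[0.022,0.009,0],[0,0,-0.13],0.09],[[0.044,0.018,0],[0,0,-0.26],0.09],[[0.066,0.027,0],[0,0,-0.39],0.09],[[0.09,0.035,0],[0,0,-0.52],0.09],[[0.109,0.043,0],[0,0,-0.65],0.09]]}}

```text
time: 3.35
tool_pos: [0.4198, 0.1841, 0.3012]
tool_rot: [3.141, 0.001, 2.939]
contact_force: [-1.0, -0.2, -1.0]
opening: 0.0899
grip_force: 0.0
```

```bash
python3 -c "
from h import *
st();snap('w6')
a=[cv2.imread(f'pics/w{i}.png') for i in (3,4,5,6)]
cv2.imwrite('pics/m1.png',cv2.resize(np.vstack([np.hstack(a[:2]),np.hstack(a[2:])]),(800,600)))"
```

```text
t 3.35 p [0.4198 0.1841 0.3012] rot [3.1411e+00 1.0000e-03 2.9386e+00] F [-1.  -0.2 -1. ] op 0.0899 0.0 q [ 0.25  0.17  1.56  0.    1.42 -1.12]
```

View pics/m1.png

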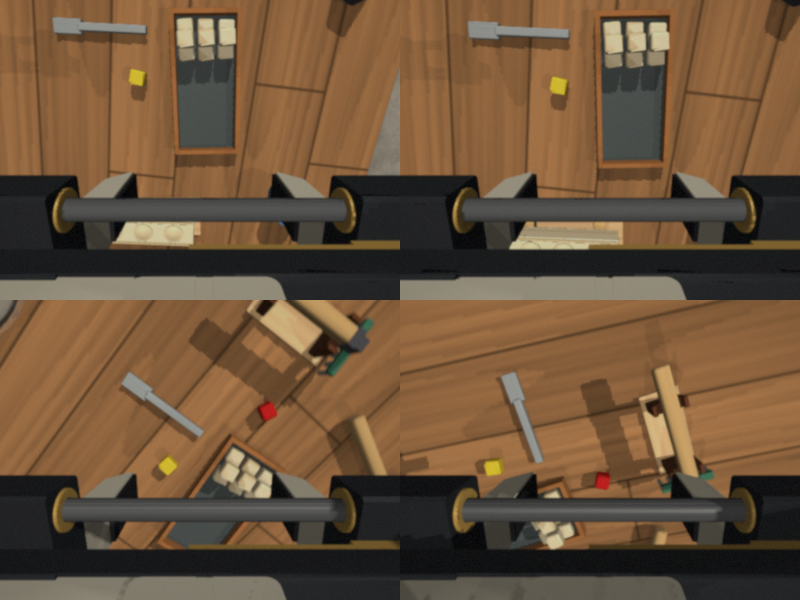

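The four wrist frames show the tray fully in w3 and w4, and the rake on its rest in w6 and in part in w5. I'll make one zoomed composite to find the corners.

```bash
python3 -c "
import cv2,numpy as np
k=2.7
def c(n,x,y): return cv2.resize(cv2.imread(f'pics/{n}.png')[y:y+222,x:x+98],(266,600),interpolation=cv2.INTER_CUBIC)
cv2.imwrite('pics/m2.png',np.hstack([c('w3',214,0),c('w4',246,0),c('w6',305,60)]))"
```

```text
(no output)
```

View pics/m2.png

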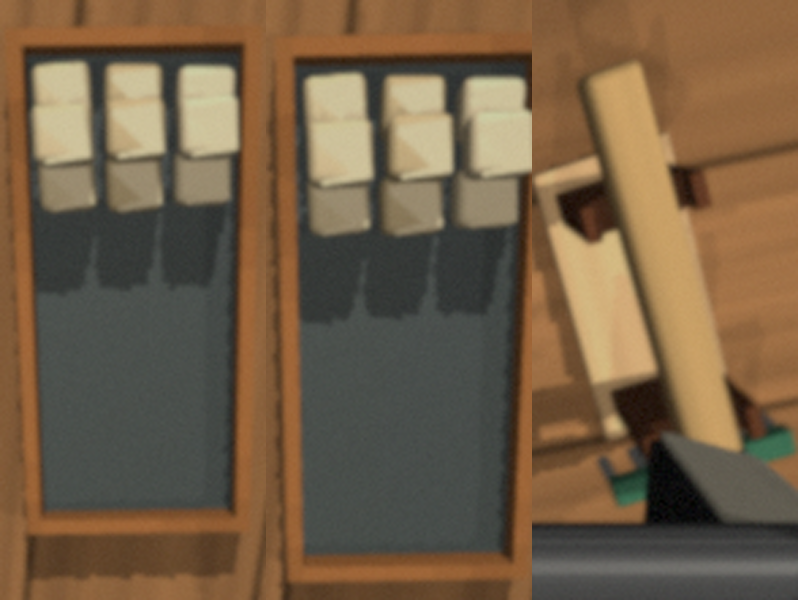

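The composite gives clear tray corners (w3 outer at (7,30), (265,27), (26,533), (246,530)). The rake's tail end in w6 is at (583-640, 63-82).

Run:
```python
from h import *
np.set_printoptions(precision=4,suppress=True)
m3,i3=load('w3');m4,i4=load('w4');m6,i6=load('w6')
c=lambda x,y,ox,oy=0:np.array([ox+(x+.5)/2.714-.5,oy+(y+.5)/2.7027-.5])
o3=[c(*p,214) for p in((7,30),(265,27),(246,530),(26,533))]
n3=[c(*p,214) for p in((22,47),(245,44),(233,513),(42,515))]
o4=[c(*p,246) for p in((6,38),(21,581))]
n4=[c(*p,246) for p in((29,57),(246,556),(36,557))]
print("tri",tri((m3,o3[0]),(m4,o4[0])),tri((m3,o3[3]),(m4,o4[1])))
for n,q in(("outer",o3),("inner",n3)):
    P=np.array([onz(m3,p,.028) for p in q]); ce=P.mean(0)
    l=(P[0]+P[1]-P[2]-P[3])/2; w=(P[1]+P[2]-P[0]-P[3])/2
    print(n,ce[:2],"len",np.linalg.norm(l),np.linalg.norm(w),"yaw from len",np.arctan2(l[1],l[0])-np.pi/2,"from w",np.arctan2(w[1],w[0]))
P=[onz(m4,p,.028) for p in o4]; print(P,np.linalg.norm(P[0]-P[1]))
P=[onz(m3,o3[i],.028) for i in (0,3)]; print(P)
# rake
hsv=cv2.cvtColor(i6,cv2.COLOR_BGR2HSV)
for a in((300,80),(318,120),(345,100),(345,150),(350,180)): pass
t6=[c(583-532,82,305,60),c(640-532,63,305,60)]
T=M["top"]
print("tail tri",tri((m6,(t6[0]+t6[1])/2),(T,np.array((223,441))*.64)))
for z in(.085,.09): print(z,[onz(m6,p,z) for p in t6],[onz(m6,c(x-532,440,305,60),z) for x in(672,738)])
```

```text
tri (array([0.51  , 0.0907, 0.0028]), np.float64(0.00012152338596053348)) (array([ 0.5449, -0.1656,  0.0352]), np.float64(5.736342453868916e-05))
outer [ 0.5904 -0.0337] len 0.2545367476697676 0.12385836498465137 yaw from len 0.11696082298763 from w 0.1270101146983211
inner [ 0.5901 -0.0323] len 0.2368929858219404 0.10725002744377742 yaw from len 0.1256433613214516 from w 0.12621666452435584
[array([0.5116, 0.085 , 0.028 ]), array([ 0.5451, -0.1681,  0.028 ])] 0.25536004883827745
[array([0.5137, 0.0849, 0.028 ]), array([ 0.5443, -0.1679,  0.028 ])]
tail tri (array([0.3524, 0.2814, 0.0789]), np.float64(0.0008014266634260041))
0.085 [array([0.354 , 0.2689, 0.085 ]), array([0.3514, 0.2926, 0.085 ])] [array([0.5167, 0.2847, 0.085 ]), array([0.5227, 0.314 , 0.085 ])]
0.09 [array([0.354 , 0.2679, 0.09  ]), array([0.3514, 0.2914, 0.09  ])] [array([0.5145, 0.2835, 0.09  ]), array([0.5204, 0.3125, 0.09  ])]
```

```bash
python3 -c "
from h import *
plan([(.467,.2915,.25,3.24),(.467,.2915,.17,3.24)])"
```

```text
[-0.0267  0.1126  0.0515] [ 0.002  0.001 -0.294]
[ 0.   -0.    0.08] [0. 0. 0.]
```

Request:
{"name": "arm_command", "arguments": {"moves": [[[-0.007,0.03,0.015],[0,0,-0.08],0.09],[[-0.015,0.06,0.03],[0,0,-0.16],0.09],[[-0.022,0.09,0.045],[0,0,-0.24],0.09],[[-0.027,0.113,0.052],[0,0,-0.302],0.09],[[-0.027,0.113,0.052],[0,0,-0.302],0.09]]}}

```text
time: 3.9
tool_pos: [0.4703, 0.2896, 0.2471]
tool_rot: [-3.141, -0.002, -3.046]
contact_force: [-0.0, -1.0, -0.3]
opening: 0.0898
grip_force: 0.0
```

```bash
python3 -c "
from h import *
st();snap('w7')"
```

```text
t 3.9 p [0.4703 0.2896 0.2471] rot [-3.1413e+00 -1.6000e-03 -3.0464e+00] F [-0.  -1.  -0.3] op 0.0898 0.0 q [ 0.41  0.38  1.41  0.    1.35 -1.25]
```

Request:
{"name": "arm_command", "arguments": {"moves": [[[0,0,0.03],[0,0,0],0.09],[[0,0,0.06],[0,0,0],0.09],[[0,0,0.08],[0,0,0],0.09],[[0,0,0.08],[0,0,0],0.09],[[0,0,0.08],[0,0,0],0.09]]}}

```text
time: 4.45
tool_pos: [0.47, 0.2875, 0.1698]
tool_rot: [3.141, 0.001, -3.049]
contact_force: [-0.2, -0.1, 0.1]
opening: 0.0901
grip_force: 0.0
```

```bash
python3 -c "
from h import *
st();snap('w8')
a=[cv2.imread(f'pics/w{i}.png')[0:250,100:400] for i in (7,8)]
cv2.imwrite('pics/m3.png',cv2.resize(np.hstack(a),(800,333)))"
```

```text
t 4.45 p [0.47   0.2875 0.1698] rot [ 3.1415e+00  1.1000e-03 -3.0493e+00] F [-0.2 -0.1  0.1] op 0.0901 0.0 q [ 0.41  0.44  1.54 -0.    1.16 -1.25]
```

View pics/m3.png

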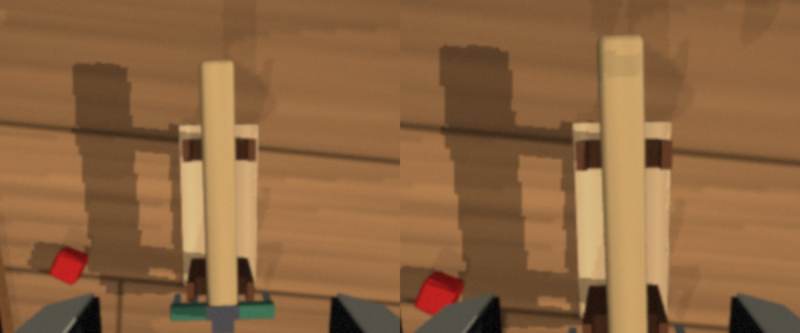

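The frames show the whole rake. In w7 the tail edge is at (202-233, 61), the handle's head end at (209-238, 304), the bar centre at (222, 311) and the two dark forks at y≈150 and 275. In w8 the tail edge is at (599-643, 37).

Run:
```python
from h import *
np.set_printoptions(precision=4,suppress=True)
m7,i7=load('w7');m8,i8=load('w8')
c=lambda x,y:np.array([100+(x+.5)/1.3333-.5,(y+.5)/1.332-.5])
for a,b in(((202,61),(199,37)),((233,61),(243,37)),((217.5,61),(221,37))): print(tri((m7,c(*a)),(m8,c(*b))))
for z in(.088,.09):
  t=onz(m7,c(217.5,61),z);h=onz(m7,c(223.5,304),z);t8=onz(m8,c(221,37),z);d=h-t
  print(z,t,h,t8,"len",np.linalg.norm(d),"yaw",np.arctan2(d[1],d[0]))
print("bar",onz(m7,c(222.5,305),.054),onz(m7,c(171,305),.054),onz(m7,c(274,300),.054))
# handle edges in w8
g=cv2.cvtColor(i8,cv2.COLOR_BGR2HSV); 
for v in(50,80): print(g[v,240:292].tolist()[::4])
```

```text
(array([0.3528, 0.2694, 0.0847]), np.float64(0.0005377430907065983))
(array([0.3506, 0.2913, 0.0837]), np.float64(0.00015885643651553327))
(array([0.3509, 0.2803, 0.0797]), np.float64(0.00018392895192700836))
0.088 [0.3522 0.2806 0.088 ] [0.5278 0.3024 0.088 ] [0.3526 0.2802 0.088 ] len 0.1769722216282161 yaw 0.12334844326939548
0.09 [0.3525 0.2806 0.09  ] [0.527  0.3022 0.09  ] [0.353  0.2802 0.09  ] len 0.175859051035976 yaw 0.12334844326939548
bar [0.5424 0.3037 0.054 ] [0.5467 0.259  0.054 ] [0.5336 0.3477 0.054 ]
[[14, 144, 131], [14, 142, 131], [15, 131, 107], [18, 125, 153], [18, 125, 180], [18, 123, 186], [18, 125, 190], [18, 125, 187], [17, 124, 187], [18, 126, 190], [18, 126, 192], [15, 144, 124], [14, 146, 122]]
[[14, 144, 135], [14, 145, 130], [14, 142, 117], [18, 126, 150], [18, 126, 192], [17, 125, 200], [18, 126, 205], [17, 126, 203], [18, 124, 201], [17, 125, 204], [18, 124, 205], [15, 141, 130], [15, 147, 127]]
```

```bash
python3 -c "
from h import *
plan([(.4668,.2944,.12,.122+np.pi),(.4668,.2944,.058,.122+np.pi)])"
```

```text
[0.003  0.0068 0.0504] [ 0.001  0.003 -0.029]
[ 0.    -0.     0.062] [0. 0. 0.]
```

Request:
{"name": "arm_command", "arguments": {"moves": [[[0.003,0.007,0.025],[0,0,-0.029],0.09],[[0.003,0.007,0.05],[0,0,-0.029],0.09],[[0.003,0.007,0.075],[0,0,-0.029],0.09],[[0.003,0.007,0.1],[0,0,-0.029],0.09],[[0.003,0.007,0.112],[0,0,-0.029],0.09]]}}

```text
time: 5.0
tool_pos: [0.4659, 0.2946, 0.0564]
tool_rot: [-3.141, 0.0, -3.019]
contact_force: [-0.5, -0.2, -0.1]
opening: 0.0898
grip_force: 0.0
```

Request:
{"name": "arm_command", "arguments": {"moves": [[[0,0,0],[0,0,0],0.09],[[0,0,0],[0,0,0],0.06],[[0,0,0],[0,0,0],0.035],[[0,0,0],[0,0,0],0.01],[[0,0,0],[0,0,0],0.01]], "squeeze": 40}}

```text
time: 5.5
tool_pos: [0.4661, 0.295, 0.0575]
tool_rot: [3.141, 0.001, -3.018]
contact_force: [-0.3, 0.5, -0.5]
opening: 0.0627
grip_force: 0.0
```

```bash
python3 -c "
from h import *
st();snap('w9')"
```

```text
t 5.5 p [0.4661 0.295  0.0575] rot [ 3.1413e+00  1.4000e-03 -3.0183e+00] F [-0.3  0.5 -0.5] op 0.0627 0.0 q [ 0.43  0.58  1.66 -0.    0.9  -1.27]
```

Request:
{"name": "arm_command", "arguments": {"moves": [[[0,0,0],[0,0,0],0.01],[[0,0,0],[0,0,0],0.01],[[0,0,0],[0,0,0],0.01],[[0,0,0],[0,0,0],0.01],[[0,0,0],[0,0,0],0.01]], "squeeze": 50}}

```text
time: 6.05
tool_pos: [0.4657, 0.2946, 0.0566]
tool_rot: [-3.141, -0.0, -3.018]
contact_force: [0.4, -0.1, -0.2]
opening: 0.0238
grip_force: 50.0
```

```bash
python3 -c "
from h import *
st();snap('w10')"
```

```text
t 6.05 p [0.4657 0.2946 0.0566] rot [-3.1413e+00 -1.0000e-04 -3.0184e+00] F [ 0.4 -0.1 -0.2] op 0.0238 50.0 q [ 0.43  0.58  1.66 -0.    0.9  -1.27]
```

```bash
cat >> h.py <<'E'
TC=np.array([.590,-.033]);TY=.126
def tray(x,y): return TC+x*np.array([np.cos(TY),np.sin(TY)])+y*np.array([-np.sin(TY),np.cos(TY)])
def totray(p):
    d=np.asarray(p)[:2]-TC; return np.array([d@[np.cos(TY),np.sin(TY)],d@[-np.sin(TY),np.cos(TY)]])
RX=.0  # rake origin ahead of TCP along rake x
def rk(y,tip,x=0): # tine centre at tray y, tip height above tray floor -> tool waypoint
    return (*tray(x,y+.085+RX),.008+tip+.0486,TY-np.pi/2+np.pi)
E
python3 - <<'E'
from h import *
m,im=load('w10');o=robot.observe()
h=cv2.cvtColor(im,cv2.COLOR_BGR2HSV)
# project expected tail edge
R=np.array([np.cos(.1236),np.sin(.1236)])
for off in(0,):
  p=np.r_[o["tool_pos"][:2]-R*.115,.09]; q=proj(m,p); print("expected tail px",q)
c=int(round(q[0])); col=h[:,c-4:c+5].mean(1); 
for r in range(max(0,int(q[1])-14),int(q[1])+15): print(r,col[r].round().tolist())
plan([(.4657,.2946,.16,-3.018),(.53,.26,.16,2.48)]); 
print(rk(.1,.06),rk(.1,.026))
E
```

```text
expected tail px [260.10491954 -37.94741754]
[-0.000e+00 -1.000e-04 -1.034e-01] [-0. -0. -0.]
[-0.0595 -0.0423 -0.    ] [-0.    -0.     0.785]
(np.float64(0.5667516293183), np.float64(0.15053341183731717), 0.11660000000000001, 1.6967963267948964) (np.float64(0.5667516293183), np.float64(0.15053341183731717), 0.0826, 1.6967963267948964)
```

Run:
```python
from h import *
plan([(.4657,.2946,.16,3.265),(.50,.247,.16,3.265-.523),(.533,.199,.16,3.265-1.046),(*tray(0,.185),.14,1.697)])
```

```text
[-0.000e+00 -1.000e-04 -1.034e-01] [-0. -0. -0.]
[-0.0282 -0.0515 -0.    ] [ 0.    -0.     0.523]
[-0.0491 -0.0314 -0.    ] [-0.    -0.     0.523]
[-0.059  -0.0024  0.02  ] [ 0.    -0.     0.522]
```

Request:
{"name": "arm_command", "arguments": {"moves": [[[0,0,-0.015],[0,0,0],0.01],[[0,0,-0.04],[0,0,0],0.01],[[0,0,-0.07],[0,0,0],0.01],[[0,0,-0.095],[0,0,0],0.01],[[0,0,-0.103],[0,0,0],0.01]]}}

```text
time: 6.6
tool_pos: [0.4666, 0.2953, 0.162]
tool_rot: [3.14, 0.004, -3.018]
contact_force: [0.4, 0.1, -2.6]
opening: 0.0237
grip_force: 50.0
```

Request:
{"name": "arm_command", "arguments": {"moves": [[[-0.006,-0.01,0],[0,0,0.105],0.01],[[-0.012,-0.02,0],[0,0,0.21],0.01],[[-0.018,-0.03,0],[0,0,0.315],0.01],[[-0.024,-0.041,0],[0,0,0.42],0.01],[[-0.028,-0.0515,0],[0,0,0.523],0.01]]}}

```text
time: 7.1
tool_pos: [0.4995, 0.2465, 0.1582]
tool_rot: [-3.14, -0.002, 2.737]
contact_force: [-0.6, 0.4, -2.2]
opening: 0.0241
grip_force: 50.0
```

Request:
{"name": "arm_command", "arguments": {"moves": [[[-0.01,-0.006,0],[0,0,0.105],0.01],[[-0.02,-0.012,0],[0,0,0.21],0.01],[[-0.03,-0.018,0],[0,0,0.315],0.01],[[-0.04,-0.025,0],[0,0,0.42],0.01],[[-0.049,-0.0315,0],[0,0,0.523],0.01]]}}

```text
time: 7.6
tool_pos: [0.5323, 0.1984, 0.1581]
tool_rot: [-3.139, -0.001, 2.214]
contact_force: [0.2, 0.1, -1.7]
opening: 0.0236
grip_force: 50.0
```

Request:
{"name": "arm_command", "arguments": {"moves": [[[-0.012,0,0.004],[0,0,0.105],0.01],[[-0.024,-0.001,0.008],[0,0,0.21],0.01],[[-0.036,-0.0015,0.012],[0,0,0.315],0.01],[[-0.048,-0.002,0.016],[0,0,0.42],0.01],[[-0.059,-0.0024,0.02],[0,0,0.522],0.01]]}}

```text
time: 8.1
tool_pos: [0.5659, 0.1499, 0.1379]
tool_rot: [-3.139, 0.0, 1.692]
contact_force: [0.1, -0.2, -1.2]
opening: 0.0235
grip_force: 50.0
```

Run:
```python
from h import *
st()
for n in("top","scene"): snap("r1"+n,n)
a=cv2.imread("pics/r1top.png")[140:250,190:340];b=cv2.imread("pics/r1scene.png")[80:270,190:340]
cv2.imwrite("pics/m4.png",np.hstack([cv2.resize(a,(430,315),interpolation=2).__class__(0) if 0 else cv2.copyMakeBorder(cv2.resize(a,(400,293),interpolation=2),0,214,0,0,0),cv2.resize(b,(400,507),interpolation=2)]))
plan([rk(.1,.06),rk(.1,.026)])
print(totray(robot.observe()["tool_pos"]))
```

```text
t 8.1 p [0.5659 0.1499 0.1379] rot [-3.1391e+00  1.0000e-04  1.6923e+00] F [ 0.1 -0.2 -1.2] op 0.0235 50.0 q [ 0.13  0.53  1.48 -0.    1.14  0.01]
[0.0011 0.0009 0.0211] [-0.003  0.    -0.002]
[ 0.    -0.     0.034] [0. 0. 0.]
[-0.00085981  0.18393797]
```

View pics/m4.png

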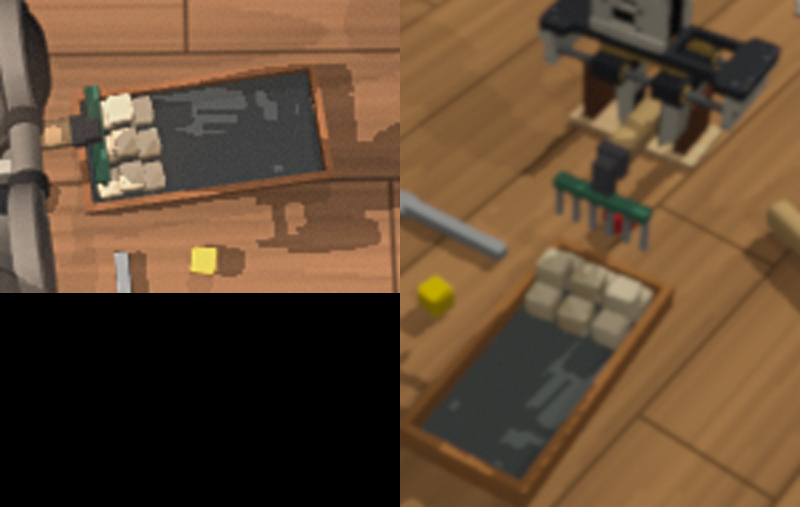

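The rake is held level. In the composite its green bar is at (95, 135) in the top view, over the heap's far end, and at (600, 198) in the scene view, above the tray. Next I check the bar position numerically.

Run:
```python
from h import *
np.set_printoptions(precision=4,suppress=True)
E={}
for n,ro in(("top",(140,250,190,340)),("scene",(80,270,190,340))):
    m,im=load("r1"+n); h=cv2.cvtColor(im,cv2.COLOR_BGR2HSV)
    k=(h[...,0]>45)&(h[...,0]<95)&(h[...,1]>70)&(h[...,2]>15)
    z=np.zeros_like(k);z[ro[0]:ro[1],ro[2]:ro[3]]=1;k&=z
    b=max(blobs(k,10),key=lambda q:q[1][4]);print(n,b[1],b[2])
    ys,xs=np.nonzero(b[3]);r=cv2.minAreaRect(np.c_[xs,ys].astype(np.float32));print(r)
    pts=cv2.boxPoints(r); d=np.linalg.norm(pts[0]-pts[1])>np.linalg.norm(pts[1]-pts[2])
    e=[(pts[0]+pts[3])/2,(pts[1]+pts[2])/2] if d else [(pts[0]+pts[1])/2,(pts[2]+pts[3])/2]
    e.sort(key=lambda q:q[1] if n=="top" else -q[0]); E[n]=(m,e)   # first = world +x end
o=robot.observe(); yaw=o["tool_rot"][2]-np.pi
pc=o["tool_pos"]+np.r_[.085*np.cos(yaw),.085*np.sin(yaw),.0214-.03];print("pred",pc,totray(pc))
X=[tri((E["top"][0],E["top"][1][i]),(E["scene"][0],E["scene"][1][i])) for i in(0,1)]
print(X); ce=(X[0][0]+X[1][0])/2;print("centre",ce,totray(ce)); 
ct=onz(E["top"][0],(E["top"][1][0]+E["top"][1][1])/2,pc[2]+.006);print(ct,totray(ct)); 
cs=onz(E["scene"][0],(E["scene"][1][0]+E["scene"][1][1])/2,pc[2]+.003);print(cs,totray(cs)); 
d=X[0][0]-X[1][0];print("bar yaw (tray yaw expected)",np.arctan2(d[1],d[0]),np.linalg.norm(d))
```

```text
top [225 193   6  15  65] [227.2615 200.4769]
((227.3648681640625, 200.18919372558594), (13.97391414642334, 4.93196964263916), 80.53767395019531)
scene [248 145  35  18 177] [265.2938 153.6893]
((265.17242431640625, 153.5689697265625), (36.767677307128906, 5.756555557250977), 21.801406860351562)
pred [0.5765 0.065  0.1291] [-0.0011  0.0989]
[(array([0.5882, 0.0815, 0.0977]), np.float64(0.020406158962206652)), (array([0.5321, 0.0598, 0.1283]), np.float64(0.0014789707841662337))]
centre [0.5601 0.0707 0.113 ] [-0.0166  0.1066]
[0.5496 0.0632 0.1351] [-0.028   0.1005]
[0.5781 0.0615 0.1321] [0.0001 0.0952]
bar yaw (tray yaw expected) 0.3700349483914924 0.06747976511708341
```

Request:
{"name": "arm_command", "arguments": {"moves": [[[0.003,0.001,0.012],[-0.0025,0,-0.0045],0.01],[[0.003,0.001,0.025],[-0.0025,0,-0.0045],0.01],[[0.003,0.001,0.04],[-0.0025,0,-0.0045],0.01],[[0.003,0.001,0.05],[-0.0025,0,-0.0045],0.01],[[0.003,0.001,0.054],[-0.0025,0,-0.0045],0.01]]}}

```text
time: 8.7
tool_pos: [0.5658, 0.1539, 0.0838]
tool_rot: [-3.141, 0.0, 1.703]
contact_force: [-0.7, 0.3, -1.7]
opening: 0.0238
grip_force: 50.0
```

```bash
cat >> h.py <<'E'
def rs():
    st(); o=robot.observe(); y=o["tool_rot"][2]-np.pi; p=o["tool_pos"][:2]+.085*np.array([np.cos(y),np.sin(y)]); t=totray(p)
    print("tine centre in tray",np.round(t,4),"tip above floor",round(o["tool_pos"][2]-.0486-.008,4),"yaw err",round((y-(TY-np.pi/2)+np.pi)%(2*np.pi)-np.pi,4))
E
python3 -c "
from h import *
rs()"
```

```text
t 8.7 p [0.5658 0.1539 0.0838] rot [-3.1410e+00  1.0000e-04  1.7027e+00] F [-0.7  0.3 -1.7] op 0.0238 50.0 q [ 0.14  0.6   1.53 -0.    1.01  0.  ]
tine centre in tray [-1.000e-04  1.035e-01] tip above floor 0.0272 yaw err 0.0059
```

Request:
{"name": "arm_command", "arguments": {"moves": [[[-0.01,0,0],[0,0,0.004],0.01],[[-0.02,0,0],[0,0,0.004],0.01],[[-0.03,0,0],[0,0,0.004],0.01],[[-0.04,0,0],[0,0,0.004],0.01],[[-0.05,0,0],[0,0,0.004],0.01]]}}

```text
time: 9.2
tool_pos: [0.5739, 0.1029, 0.0862]
tool_rot: [3.138, 0.0, 1.697]
contact_force: [-0.3, 0.3, -0.6]
opening: 0.0236
grip_force: 50.0
```

```bash
python3 -c "
from h import *
rs()"
```

```text
t 9.2 p [0.5739 0.1029 0.0862] rot [3.1380e+00 2.0000e-04 1.6968e+00] F [-0.3  0.3 -0.6] op 0.0236 50.0 q [ 0.05  0.59  1.54  0.    1.01 -0.08]
tine centre in tray [0.0011 0.0518] tip above floor 0.0296 yaw err -0.0
```

Request:
{"name": "arm_command", "arguments": {"moves": [[[-0.009,0,0],[0,0,0],0.01],[[-0.017,0,0],[0,0,0],0.01],[[-0.022,0,0.008],[0,0,0],0.01],[[-0.027,0,0.016],[0,0,0],0.01],[[-0.032,0,0.024],[0,0,0],0.01]]}}

```text
time: 9.7
tool_pos: [0.5773, 0.0722, 0.0607]
tool_rot: [3.14, -0.0, 1.697]
contact_force: [0.6, 2.0, -2.5]
opening: 0.0237
grip_force: 50.0
```

```bash
python3 -c "
from h import *
rs()
snap('r2',"scene" if 0 else 'scene')
a=cv2.imread('pics/r2.png')[120:290,180:310]
cv2.imwrite('pics/m5.png',cv2.resize(a,(459,600),interpolation=2))"
```

```text
t 9.7 p [0.5773 0.0722 0.0607] rot [ 3.1399e+00 -3.0000e-04  1.6975e+00] F [ 0.6  2.  -2.5] op 0.0237 50.0 q [-0.01  0.62  1.57  0.    0.95 -0.13]
tine centre in tray [0.0007 0.021 ] tip above floor 0.0041 yaw err 0.0007
```

View pics/m5.png

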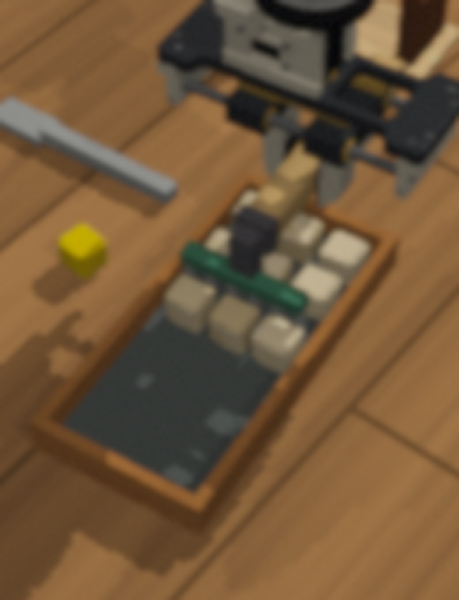

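The top row has fallen in front and lies on the floor as a neat row at (190-280, 290-345), ahead of the tines. The six bottom chips are still behind the bar.

Request:
{"name": "arm_command", "arguments": {"moves": [[[-0.01,0,0.001],[0,0,0],0.01],[[-0.02,0,0.001],[0,0,0],0.01],[[-0.03,0,0.001],[0,0,0],0.01],[[-0.04,0,0.001],[0,0,0],0.01],[[-0.05,0,0.001],[0,0,0],0.01]]}}

```text
time: 10.25
tool_pos: [0.5841, 0.0216, 0.061]
tool_rot: [3.139, 0.0, 1.697]
contact_force: [-0.7, 1.3, -2.9]
opening: 0.0236
grip_force: 50.0
```

Request:
{"name": "arm_command", "arguments": {"moves": [[[-0.01,0,0],[0,0,0],0.01],[[-0.019,0,0],[0,0,0],0.01],[[-0.027,0,0],[0,0,0],0.01],[[-0.033,0,0],[0,0,0],0.01],[[-0.035,0,0],[0,0,0],0.01]]}}

```text
time: 10.75
tool_pos: [0.5885, -0.0127, 0.0607]
tool_rot: [3.139, 0.0, 1.697]
contact_force: [-0.3, 1.9, -2.2]
opening: 0.0238
grip_force: 50.0
```

```bash
python3 -c "
from h import *
rs()"
```

```text
t 10.75 p [ 0.5885 -0.0127  0.0607] rot [3.1389e+00 1.0000e-04 1.6968e+00] F [-0.3  1.9 -2.2] op 0.0238 50.0 q [-0.15  0.63  1.55  0.    0.96 -0.28]
tine centre in tray [ 0.001  -0.0646] tip above floor 0.0041 yaw err -0.0
```

Request:
{"name": "arm_command", "arguments": {"moves": [[[0.003,0,0],[0,0,0],0.01],[[0.003,0,-0.02],[0,0,0],0.01],[[0.003,0,-0.045],[0,0,0],0.01],[[0.04,0,-0.06],[0,0,0],0.01],[[0.08,0,-0.06],[0,0,0],0.01]]}}

```text
time: 11.25
tool_pos: [0.5795, 0.0676, 0.1233]
tool_rot: [3.134, 0.001, 1.695]
contact_force: [0.5, 0.4, -3.0]
opening: 0.0238
grip_force: 50.0
```

```bash
python3 -c "
from h import *
rs()
plan([rk(.14,.06)])"
```

```text
t 11.25 p [0.5795 0.0676 0.1233] rot [3.1341e+00 9.0000e-04 1.6950e+00] F [ 0.5  0.4 -3. ] op 0.0238 50.0 q [-0.02  0.54  1.51  0.    1.09 -0.14]
tine centre in tray [0.0021 0.0161] tip above floor 0.0667 yaw err -0.0018
[ 0.1239 -0.0025  0.0065] [ 0.008  0.001 -0.002]
```

Request:
{"name": "arm_command", "arguments": {"moves": [[[0.03,-0.001,0],[0.008,0,0],0.01],[[0.06,-0.002,0],[0.008,0,0],0.01],[[0.09,-0.002,0],[0.008,0,0],0.01],[[0.12,-0.002,0],[0.008,0,0],0.01],[[0.124,-0.002,0],[0.008,0,0],0.01]]}}

```text
time: 11.75
tool_pos: [0.5594, 0.1937, 0.1206]
tool_rot: [-3.136, -0.001, 1.701]
contact_force: [0.9, 0.4, -1.6]
opening: 0.0237
grip_force: 50.0
```

Run:
```python
from h import *
rs()
m,a=snap('r3t','top');n,b=snap('r3s','scene')
np.set_printoptions(precision=4,suppress=True)
# rectified tray-plane views at chip-top height (z=.032): 3 px per mm
def rect(m,im,z,k=2.0):
    w,h=int(124*k),int(290*k)
    src=[];dst=[]
    for x,y in((-62,145),(62,145),(62,-145),(-62,-145)):
        src.append(proj(m,np.r_[tray(x/1e3,y/1e3),z]));dst.append([(x+62)*k,(145-y)*k])
    return cv2.warpPerspective(im,cv2.getPerspectiveTransform(np.float32(src),np.float32(dst)),(w,h),flags=cv2.INTER_CUBIC)
A,B=rect(m,a,.032),rect(n,b,.032)
for I in(A,B):
    for y in range(-120,121,20): cv2.line(I,(0,int((145-y)*2)),(8,int((145-y)*2)),(0,0,255) if y else (255,0,0),1)
cv2.imwrite('pics/m6.png',np.hstack([A,B]))
```

```text
t 11.75 p [0.5594 0.1937 0.1206] rot [-3.1360e+00 -8.0000e-04  1.7011e+00] F [ 0.9  0.4 -1.6] op 0.0237 50.0 q [0.2  0.56 1.47 0.   1.11 0.07]
tine centre in tray [-0.0015  0.1437] tip above floor 0.064 yaw err 0.0043
```

View pics/m6.png

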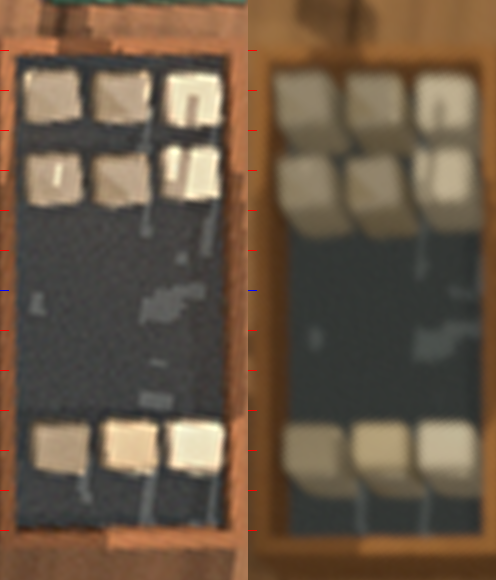

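The rectified views show three neat rows of three. The rear row spans y≈84…110, the middle row y≈43…71, and the raked row y≈-65…-91. The gap between the first two is centred on y≈78.

Request:
{"name": "arm_command", "arguments": {"moves": [[[-0.02,0.0005,0],[0,0,0.002],0.01],[[-0.04,0.001,0.005],[0,0,0.004],0.01],[[-0.058,0.0015,0.015],[0,0,0.004],0.01],[[-0.065,0.0015,0.027],[0,0,0.004],0.01],[[-0.065,0.0015,0.027],[0,0,0.004],0.01]]}}

```text
time: 12.35
tool_pos: [0.5689, 0.1241, 0.0918]
tool_rot: [-3.132, 0.0, 1.691]
contact_force: [0.1, -0.0, -3.6]
opening: 0.0233
grip_force: 50.0
```

Request:
{"name": "arm_command", "arguments": {"moves": [[[0,0,0],[0,0,0],0.01],[[0,0,0],[0,0,0],0.01],[[0,0,0],[0,0,0],0.01],[[0,0,0],[0,0,0],0.01],[[0,0,0],[0,0,0],0.01]]}}

```text
time: 12.85
tool_pos: [0.57, 0.1262, 0.094]
tool_rot: [-3.137, 0.0, 1.694]
contact_force: [0.4, -0.6, -2.1]
opening: 0.0238
grip_force: 50.0
```

```bash
python3 -c "
from h import *
rs();robot.read_camera('top');rs()"
```

```text
t 12.85 p [0.57   0.1262 0.094 ] rot [-3.1366e+00  1.0000e-04  1.6939e+00] F [ 0.4 -0.6 -2.1] op 0.0238 50.0 q [ 0.09  0.58  1.53 -0.    1.04 -0.04]
tine centre in tray [-0.      0.0754] tip above floor 0.0374 yaw err -0.0029
t 12.9 p [0.57   0.1261 0.0939] rot [-3.1364e+00  1.0000e-04  1.6937e+00] F [-1.   0.9 -2.7] op 0.0234 50.0 q [ 0.09  0.58  1.53 -0.    1.04 -0.04]
tine centre in tray [-0.0001  0.0753] tip above floor 0.0373 yaw err -0.0031
```

Request:
{"name": "arm_command", "arguments": {"moves": [[[0.0025,0,0.004],[-0.005,0,-0.003],0.01],[[0.0025,0,0.011],[-0.005,0,-0.003],0.01],[[0.0025,0,0.02],[-0.005,0,-0.003],0.01],[[0.0025,0,0.028],[-0.005,0,-0.003],0.01],[[0.0025,0,0.034],[-0.005,0,-0.003],0.01]]}}

```text
time: 13.4
tool_pos: [0.569, 0.1281, 0.0584]
tool_rot: [-3.14, 0.0, 1.696]
contact_force: [-0.6, 0.4, -2.6]
opening: 0.0234
grip_force: 50.0
```

```bash
python3 -c "
from h import *
rs()"
```

```text
t 13.4 p [0.569  0.1281 0.0584] rot [-3.1396e+00  1.0000e-04  1.6962e+00] F [-0.6  0.4 -2.6] op 0.0234 50.0 q [ 0.09  0.62  1.56 -0.    0.96 -0.04]
tine centre in tray [-0.0006  0.0775] tip above floor 0.0018 yaw err -0.0006
```

Request:
{"name": "arm_command", "arguments": {"moves": [[[-0.006,0,-0.001],[0,0,0],0.01],[[-0.014,0,-0.002],[0,0,0],0.01],[[-0.022,0,-0.002],[0,0,0],0.01],[[-0.03,0,-0.002],[0,0,0],0.01],[[-0.038,0,-0.002],[0,0,0],0.01]]}}

```text
time: 13.9
tool_pos: [0.5746, 0.0897, 0.0621]
tool_rot: [3.141, 0.0, 1.696]
contact_force: [0.1, 0.5, -1.8]
opening: 0.0237
grip_force: 50.0
```

Request:
{"name": "arm_command", "arguments": {"moves": [[[-0.008,0,0],[0,0,0],0.01],[[-0.015,0,0],[0,0,0],0.01],[[-0.021,0,0],[0,0,0],0.01],[[-0.024,0,0],[0,0,0],0.01],[[-0.024,0,0],[0,0,0],0.01]]}}

```text
time: 14.4
tool_pos: [0.5773, 0.0662, 0.0616]
tool_rot: [-3.141, 0.0, 1.696]
contact_force: [-0.2, 0.3, -2.1]
opening: 0.0235
grip_force: 50.0
```

```bash
python3 -c "
from h import *
rs()"
```

```text
t 14.4 p [0.5773 0.0662 0.0616] rot [-3.1410e+00  4.0000e-04  1.6958e+00] F [-0.2  0.3 -2.1] op 0.0235 50.0 q [-0.02  0.62  1.57 -0.    0.96 -0.14]
tine centre in tray [-0.0002  0.015 ] tip above floor 0.005 yaw err -0.001
```

Request:
{"name": "arm_command", "arguments": {"moves": [[[0.003,0,0],[0,0,0],0.01],[[0.003,0,-0.02],[0,0,0],0.01],[[0.02,0,-0.038],[0,0,0],0.01],[[0.06,0,-0.038],[0,0,0],0.01],[[0.1,0,-0.038],[0,0,0],0.01]]}}

```text
time: 14.9
tool_pos: [0.565, 0.1669, 0.1004]
tool_rot: [3.141, 0.0, 1.695]
contact_force: [-0.3, -0.5, -2.4]
opening: 0.0235
grip_force: 50.0
```

Request:
{"name": "arm_command", "arguments": {"moves": [[[0,0,0],[0,0,0],0.01],[[0,0,0],[0,0,0],0.01],[[0,0,0],[0,0,0],0.01],[[0,0,0],[0,0,0],0.01],[[0,0,0],[0,0,0],0.01]]}}

```text
time: 15.4
tool_pos: [0.565, 0.165, 0.0996]
tool_rot: [-3.141, 0.0, 1.695]
contact_force: [-1.4, -0.3, -2.4]
opening: 0.0236
grip_force: 50.0
```

```bash
python3 -c "
from h import *
rs()"
```

```text
t 15.4 p [0.565  0.165  0.0996] rot [-3.1410e+00  2.0000e-04  1.6949e+00] F [-1.4 -0.3 -2.4] op 0.0236 50.0 q [ 0.15  0.58  1.51 -0.    1.05  0.03]
tine centre in tray [-1.000e-04  1.145e-01] tip above floor 0.043 yaw err -0.0019
```

Request:
{"name": "arm_command", "arguments": {"moves": [[[0,0,0.006],[0,0,-0.002],0.01],[[0,0,0.012],[0,0,-0.002],0.01],[[0,0,0.017],[0,0,-0.002],0.01],[[0,0,0.02],[0,0,-0.002],0.01],[[0,0,0.022],[0,0,-0.002],0.01]]}}

```text
time: 15.9
tool_pos: [0.5646, 0.1659, 0.0771]
tool_rot: [-3.14, 0.0, 1.698]
contact_force: [0.5, -0.1, -2.2]
opening: 0.0239
grip_force: 50.0
```

```bash
python3 -c "
from h import *
rs()"
```

```text
t 15.9 p [0.5646 0.1659 0.0771] rot [-3.1404e+00  1.0000e-04  1.6983e+00] F [ 0.5 -0.1 -2.2] op 0.0239 50.0 q [ 0.16  0.61  1.53 -0.    1.    0.03]
tine centre in tray [-1.000e-04  1.155e-01] tip above floor 0.0205 yaw err 0.0015
```

Request:
{"name": "arm_command", "arguments": {"moves": [[[0,0,0.001],[0,0,0],0.01],[[0,0,0.002],[0,0,0],0.01],[[0,0,0.003],[0,0,0],0.01],[[0,0,0.004],[0,0,0],0.01],[[0,0,0.004],[0,0,0],0.01]]}}

```text
time: 16.4
tool_pos: [0.5648, 0.1658, 0.0736]
tool_rot: [-3.141, 0.0, 1.698]
contact_force: [-0.0, -0.0, -2.9]
opening: 0.0234
grip_force: 50.0
```

```bash
python3 -c "
from h import *
rs()"
```

```text
t 16.4 p [0.5648 0.1658 0.0736] rot [-3.1413e+00  3.0000e-04  1.6984e+00] F [-0.  -0.  -2.9] op 0.0234 50.0 q [ 0.16  0.61  1.53 -0.    1.    0.03]
tine centre in tray [0.0002 0.1154] tip above floor 0.017 yaw err 0.0016
```

Request:
{"name": "arm_command", "arguments": {"moves": [[[0,0,0.004],[0,0,0],0.01],[[0,0,0.009],[0,0,0],0.01],[[0,0,0.012],[0,0,0],0.01],[[-0.003,0,0.012],[0,0,0],0.01],[[-0.007,0,0.012],[0,0,0],0.01]]}}

```text
time: 16.9
tool_pos: [0.5654, 0.1591, 0.0614]
tool_rot: [-3.141, -0.0, 1.698]
contact_force: [-0.3, 0.8, -2.7]
opening: 0.0238
grip_force: 50.0
```

Request:
{"name": "arm_command", "arguments": {"moves": [[[-0.004,0,0],[0,0,0],0.01],[[-0.008,0,0],[0,0,0],0.01],[[-0.012,0,0],[0,0,0],0.01],[[-0.013,0,0],[0,0,0],0.01],[[-0.013,0,0],[0,0,0],0.01]]}}

```text
time: 17.4
tool_pos: [0.5674, 0.1458, 0.0618]
tool_rot: [-3.141, 0.0, 1.698]
contact_force: [-0.8, 0.0, -3.0]
opening: 0.0238
grip_force: 50.0
```

```bash
python3 -c "
from h import *
rs()"
```

```text
t 17.4 p [0.5674 0.1458 0.0618] rot [-3.1413e+00  2.0000e-04  1.6979e+00] F [-0.8  0.  -3. ] op 0.0238 50.0 q [ 0.12  0.62  1.55 -0.    0.97 -0.01]
tine centre in tray [0.0001 0.0952] tip above floor 0.0052 yaw err 0.0011
```

Request:
{"name": "arm_command", "arguments": {"moves": [[[0.003,0,0],[0,0,0],0.01],[[0.003,0,-0.02],[0,0,0],0.01],[[0.003,0,-0.05],[0,0,0],0.01],[[0.03,0,-0.08],[0,0,0],0.01],[[0.06,0,-0.1],[0,0,0],0.01]]}}

```text
time: 17.9
tool_pos: [0.5605, 0.2059, 0.164]
tool_rot: [3.139, -0.0, 1.696]
contact_force: [-0.2, -0.4, -2.1]
opening: 0.0236
grip_force: 50.0
```

Run:
```python
from h import *
rs()
m,a=snap('r4t','top')
k=2.0
src=[];dst=[]
for x,y in((-62,145),(62,145),(62,-145),(-62,-145)):
    src.append(proj(m,np.r_[tray(x/1e3,y/1e3),.032]));dst.append([(x+62)*k,(145-y)*k])
A=cv2.warpPerspective(a,cv2.getPerspectiveTransform(np.float32(src),np.float32(dst)),(248,580),flags=2)
h=cv2.cvtColor(A,cv2.COLOR_BGR2HSV); k=(h[...,1]>35)&(h[...,1]<115)&(h[...,2]>115); k[:52]=0;k[528:]=0;k[:,:16]=0;k[:,232:]=0
k=cv2.morphologyEx(k.astype(np.uint8),cv2.MORPH_OPEN,np.ones((7,7)))
for b in blobs(k,400): print("x,y mm",(b[2][0]/2-62).round(1),(145-b[2][1]/2).round(1),"size",b[1][2]/2,b[1][3]/2)
plan([(.5659,.1499,.16,1.697),(.533,.199,.16,3.265-1.046),(.50,.247,.16,3.265-.523),(.4657,.2946,.16,3.265)])
```

```text
t 17.9 p [0.5605 0.2059 0.164 ] rot [ 3.1393 -0.      1.6965] F [-0.2 -0.4 -2.1] op 0.0236 50.0 q [ 0.22  0.52  1.41 -0.    1.2   0.1 ]
tine centre in tray [0.0007 0.1557] tip above floor 0.1074 yaw err -0.0003
x,y mm 34.8 80.3 size 30.5 29.0
x,y mm -36.3 80.1 size 29.0 28.0
x,y mm 0.2 80.5 size 29.0 27.5
x,y mm 33.8 0.2 size 29.0 28.5
x,y mm -34.8 -0.4 size 28.0 26.5
x,y mm -0.7 -0.7 size 28.0 26.0
x,y mm 3.4 -78.9 size 28.5 26.0
x,y mm 35.4 -78.7 size 29.0 25.5
x,y mm -31.5 -78.9 size 28.0 25.5
[-0.0617 -0.0028  0.007 ] [ 0.007 -0.004  0.003]
[ 0.0529 -0.0265 -0.    ] [-0.     0.    -0.522]
[0.0582 0.0027 0.    ] [ 0.     0.    -0.523]
[0.0501 0.0305 0.    ] [ 0.     0.    -0.523]
```

The bed is done, with rows of three at y≈80, 0 and -79. Next I put the rake back.

Run:
```python
from h import *
plan([(.53,.235,.162,1.6965+.523),(.50,.265,.162,1.6965+1.046),(.4657,.2946,.162,3.265)])
```

```text
[ 0.0273 -0.0274  0.0051] [ 0.008 -0.002 -0.52 ]
[ 0.042  -0.0058 -0.    ] [ 0.     0.    -0.523]
[0.0431 0.0139 0.    ] [ 0.     0.    -0.523]
```

Request:
{"name": "arm_command", "arguments": {"moves": [[[0.005,-0.005,0],[0,0,-0.104],0.01],[[0.011,-0.011,0],[0,0,-0.208],0.01],[[0.016,-0.016,0],[0,0,-0.312],0.01],[[0.022,-0.022,0],[0,0,-0.416],0.01],[[0.027,-0.027,0],[0,0,-0.52],0.01]]}}

```text
time: 18.45
tool_pos: [0.5289, 0.2294, 0.1615]
tool_rot: [-3.141, -0.0, 2.223]
contact_force: [0.8, -0.1, -2.4]
opening: 0.0232
grip_force: 50.0
```

Request:
{"name": "arm_command", "arguments": {"moves": [[[0.008,-0.001,0],[0,0,-0.104],0.01],[[0.017,-0.002,0],[0,0,-0.209],0.01],[[0.025,-0.003,0],[0,0,-0.314],0.01],[[0.034,-0.005,0],[0,0,-0.418],0.01],[[0.042,-0.006,0],[0,0,-0.523],0.01]]}}

```text
time: 18.95
tool_pos: [0.4987, 0.2593, 0.1615]
tool_rot: [-3.141, -0.001, 2.746]
contact_force: [-0.3, 0.6, -2.7]
opening: 0.0238
grip_force: 50.0
```

Request:
{"name": "arm_command", "arguments": {"moves": [[[0.01,0.003,0],[0,0,-0.12],0.01],[[0.022,0.007,0],[0,0,-0.25],0.01],[[0.035,0.011,0],[0,0,-0.39],0.01],[[0.043,0.014,0],[0,0,-0.523],0.01],[[0.043,0.014,0],[0,0,-0.523],0.01]]}}

```text
time: 19.45
tool_pos: [0.4643, 0.2893, 0.1616]
tool_rot: [-3.142, -0.001, -3.016]
contact_force: [0.6, 0.4, -2.2]
opening: 0.0237
grip_force: 50.0
```

```bash
python3 -c "
from h import *
st();robot.read_camera('top');robot.read_camera('top');st();plan([(.4657,.2946,.1,-3.018),(.4657,.2946,.0566,-3.018)])"
```

```text
t 19.45 p [0.4643 0.2893 0.1616] rot [-3.1416e+00 -1.0000e-03 -3.0161e+00] F [ 0.6  0.4 -2.2] op 0.0237 50.0 q [ 0.42  0.44  1.56  0.    1.14 -1.28]
t 19.55 p [0.4653 0.2886 0.1617] rot [-3.1413e+00 -2.0000e-04 -3.0218e+00] F [ 0.7 -0.8 -2.1] op 0.024 50.0 q [ 0.42  0.44  1.56 -0.    1.14 -1.28]
[-0.0012  0.006   0.0617] [-0.    -0.    -0.004]
[ 0.     -0.      0.0434] [0. 0. 0.]
```

Request:
{"name": "arm_command", "arguments": {"moves": [[[-0.001,0.003,0.015],[0,0,-0.002],0.01],[[-0.001,0.006,0.03],[0,0,-0.003],0.01],[[-0.001,0.006,0.05],[0,0,-0.003],0.01],[[-0.001,0.006,0.065],[0,0,-0.003],0.01],[[-0.001,0.006,0.07],[0,0,-0.003],0.01]]}}

```text
time: 20.05
tool_pos: [0.465, 0.2938, 0.09]
tool_rot: [-3.14, -0.003, -3.019]
contact_force: [0.1, -0.1, -1.6]
opening: 0.0237
grip_force: 50.0
```

```bash
python3 -c "
from h import *
st();plan([(.4657,.2946,.0566,-3.018)])"
```

```text
t 20.05 p [0.465  0.2938 0.09  ] rot [-3.1405 -0.0032 -3.019 ] F [ 0.1 -0.1 -1.6] op 0.0237 50.0 q [ 0.42  0.53  1.63 -0.    0.98 -1.27]
[-0.0009  0.0008  0.0334] [-0.001 -0.003 -0.001]
```

Request:
{"name": "arm_command", "arguments": {"moves": [[[-0.001,0.001,0.01],[0,0,0],0.01],[[-0.001,0.001,0.02],[0,0,0],0.01],[[-0.001,0.001,0.028],[0,0,0],0.01],[[-0.001,0.001,0.032],[0,0,0],0.01],[[-0.001,0.001,0.033],[0,0,0],0.01]]}}

```text
time: 20.55
tool_pos: [0.4661, 0.2956, 0.0582]
tool_rot: [-3.141, -0.001, -3.016]
contact_force: [0.0, 0.7, -2.6]
opening: 0.0234
grip_force: 50.0
```

```bash
python3 -c "
from h import *
st()"
```

```text
t 20.55 p [0.4661 0.2956 0.0582] rot [-3.1412e+00 -1.2000e-03 -3.0160e+00] F [ 0.   0.7 -2.6] op 0.0234 50.0 q [ 0.43  0.58  1.66  0.    0.91 -1.27]
```

Request:
{"name": "arm_command", "arguments": {"moves": [[[0,0,0.0005],[0,0,0],0.01],[[0,0,0.001],[0,0,0],0.01],[[0,0,0.0015],[0,0,0],0.01],[[0,0,0.0015],[0,0,0],0.01],[[0,0,0.0015],[0,0,0],0.01]]}}

```text
time: 21.05
tool_pos: [0.4664, 0.2957, 0.0574]
tool_rot: [3.142, -0.0, -3.016]
contact_force: [-0.3, -0.5, -1.6]
opening: 0.0238
grip_force: 50.0
```

Request:
{"name": "arm_command", "arguments": {"moves": [[[0,0,0],[0,0,0],0.04],[[0,0,0],[0,0,0],0.07],[[0,0,0],[0,0,0],0.07],[[0,0,0],[0,0,0],0.07],[[0,0,0],[0,0,0],0.07]]}}

```text
time: 21.55
tool_pos: [0.4663, 0.2957, 0.0573]
tool_rot: [-3.142, -0.0, -3.016]
contact_force: [0.4, 0.4, -0.1]
opening: 0.0594
grip_force: 0.0
```

Request:
{"name": "arm_command", "arguments": {"moves": [[[0,0,-0.02],[0,0,0],0.07],[[0,0,-0.05],[0,0,0],0.07],[[0,0,-0.09],[0,0,0],0.07],[[0,0,-0.14],[0,0,0],0.09],[[0,0,-0.19],[0,0,0],0.09]]}}

```text
time: 22.05
tool_pos: [0.4659, 0.2955, 0.2489]
tool_rot: [-3.141, -0.001, -3.016]
contact_force: [0.6, 0.5, 0.2]
opening: 0.0817
grip_force: 0.0
```

Run:
```python
from h import *
st(); m,im=snap('w11')
m7,i7=load('w7')
# same tail/head pixel features: compare by template position of the tail end
h=cv2.cvtColor(im,cv2.COLOR_BGR2HSV)
for z,yy in((.09,None),):
  for p in((.3527,.2804),(.527,.3022)): print(proj(m,np.r_[p,.09]))
cv2.imwrite('pics/m7.png',cv2.resize(im[0:250,100:400],(600,500)))
```

```text
t 22.05 p [0.4659 0.2955 0.2489] rot [-3.1413e+00 -1.2000e-03 -3.0159e+00] F [0.6 0.5 0.2] op 0.0817 0.0 q [ 0.43  0.38  1.41  0.    1.36 -1.27]
[259.65462124  50.57758295]
[259.64158418 230.75438279]
```

View pics/m7.png

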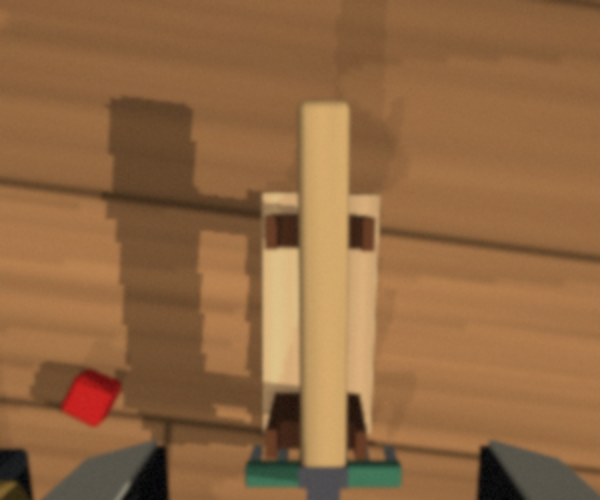

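The rake is back home in both forks: its tail edge is at (325, 101), as predicted, and the handle sits centred between the cheeks. Next I measure the stone.

Run:
```python
from h import *
np.set_printoptions(precision=4,suppress=True)
m,im=load('w2') if 0 else (M["top"],cv2.imread('pics/top0.png'))
h=cv2.cvtColor(im,cv2.COLOR_BGR2HSV);print(h[150:275:12,370].tolist())
k=((h[...,1]<85)&(h[...,2]>170)); k[:,:345]=0;k[:,400:]=0;k[:170]=0;k[275:]=0
k=cv2.morphologyEx(k.astype(np.uint8),cv2.MORPH_OPEN,np.ones((3,3)))
b=max(blobs(k,100),key=lambda q:q[1][4]);print(b[1],b[2])
ys,xs=np.nonzero(b[3]);r=cv2.minAreaRect(np.c_[xs,ys].astype(np.float32));print(r)
P=np.array([onz(m,p,.058) for p in cv2.boxPoints(r)]);print(P);c=P.mean(0);print(c)
e=[P[1]-P[0],P[2]-P[1]];print([np.linalg.norm(v) for v in e],[np.arctan2(v[1],v[0]) for v in e])
s=3.265
plan([(.50,.20,.26,s-.66),(.51,.05,.27,s-1.32),(.48,-.10,.27,s-1.98),(.44,-.22,.27,s-2.6),(.50,-.32,.25,.11)])
```

```text
[[13, 131, 144], [12, 135, 159], [13, 131, 158], [24, 51, 230], [24, 60, 230], [24, 53, 230], [19, 65, 225], [18, 81, 224], [27, 47, 231], [18, 70, 168], [13, 133, 150]]
[ 362  184   29   77 1478] [376.6827 222.588 ]
((376.17694091796875, 221.9154052734375), (76.2813491821289, 20.961868286132812), 82.87498474121094)
[[ 0.5944 -0.2897  0.058 ]
 [ 0.6006 -0.3459  0.058 ]
 [ 0.4003 -0.358   0.058 ]
 [ 0.3946 -0.3034  0.058 ]]
[ 0.4975 -0.3243  0.058 ]
[np.float64(0.056538983284294596), np.float64(0.20062675316903483)] [np.float64(-1.4610383282453998), np.float64(-3.081248278525377)]
[-0.0185 -0.1001 -0.002 ] [0.008 0.011 0.662]
[-0.0853 -0.1238 -0.01  ] [ 0.   -0.    0.66]
[-0.1287 -0.0828 -0.    ] [ 0.   -0.    0.66]
[-0.1264 -0.0045 -0.    ] [-0.   -0.    0.62]
[-0.0145  0.1157  0.02  ] [ 0.    -0.     0.555]
```

Request:
{"name": "arm_command", "arguments": {"moves": [[[-0.004,-0.02,0],[0,0,0.132],0.09],[[-0.008,-0.04,-0.001],[0,0,0.264],0.09],[[-0.012,-0.06,-0.002],[0,0,0.396],0.09],[[-0.016,-0.08,-0.002],[0,0,0.528],0.09],[[-0.019,-0.1,-0.002],[0,0,0.66],0.09]]}}

```text
time: 22.6
tool_pos: [0.498, 0.1981, 0.249]
tool_rot: [-3.141, -0.0, 2.602]
contact_force: [1.7, -0.3, 0.2]
opening: 0.0901
grip_force: 0.0
```

Request:
{"name": "arm_command", "arguments": {"moves": [[[-0.017,-0.025,-0.002],[0,0,0.132],0.09],[[-0.034,-0.05,-0.004],[0,0,0.264],0.09],[[-0.051,-0.075,-0.006],[0,0,0.396],0.09],[[-0.068,-0.1,-0.008],[0,0,0.528],0.09],[[-0.085,-0.124,-0.01],[0,0,0.66],0.09]]}}

```text
time: 23.1
tool_pos: [0.5076, 0.0477, 0.2591]
tool_rot: [-3.141, 0.0, 1.942]
contact_force: [0.2, -0.0, -0.5]
opening: 0.0899
grip_force: 0.0
```

Request:
{"name": "arm_command", "arguments": {"moves": [[[-0.026,-0.017,0],[0,0,0.132],0.09],[[-0.052,-0.034,0],[0,0,0.264],0.09],[[-0.078,-0.05,0],[0,0,0.396],0.09],[[-0.104,-0.067,0],[0,0,0.528],0.09],[[-0.129,-0.083,0],[0,0,0.66],0.09]]}}

```text
time: 23.6
tool_pos: [0.4776, -0.1028, 0.2591]
tool_rot: [-3.141, 0.0, 1.282]
contact_force: [-0.9, 0.3, -0.1]
opening: 0.09
grip_force: 0.0
```

```bash
python3 -c "
from h import *
st();plan([(.43,-.24,.29,.62),(.43,-.324,.30,.09)])"
```

```text
t 23.6 p [ 0.4776 -0.1028  0.2591] rot [-3.1413e+00  3.0000e-04  1.2818e+00] F [-0.9  0.3 -0.1] op 0.09 0.0 q [-0.37  0.25  1.56 -0.    1.33 -0.08]
[-0.1451 -0.0065 -0.0308] [-0.     0.     0.662]
[-0.0488  0.0684 -0.01  ] [ 0.   -0.    0.53]
```

Request:
{"name": "arm_command", "arguments": {"moves": [[[-0.029,-0.001,-0.006],[0,0,0.132],0.09],[[-0.058,-0.002,-0.012],[0,0,0.264],0.09],[[-0.087,-0.003,-0.018],[0,0,0.396],0.09],[[-0.116,-0.005,-0.024],[0,0,0.528],0.09],[[-0.145,-0.006,-0.03],[0,0,0.66],0.09]]}}

```text
time: 24.1
tool_pos: [0.4311, -0.2402, 0.2894]
tool_rot: [-3.142, 0.0, 0.622]
contact_force: [0.3, 0.1, -0.6]
opening: 0.09
grip_force: 0.0
```

Request:
{"name": "arm_command", "arguments": {"moves": [[[-0.012,0.017,-0.003],[0,0,0.13],0.09],[[-0.024,0.034,-0.006],[0,0,0.26],0.09],[[-0.036,0.051,-0.01],[0,0,0.39],0.09],[[-0.049,0.068,-0.01],[0,0,0.53],0.09],[[-0.049,0.068,-0.01],[0,0,0.53],0.09]]}}

```text
time: 24.6
tool_pos: [0.4316, -0.3251, 0.2987]
tool_rot: [3.141, 0.001, 0.092]
contact_force: [0.2, 0.1, -0.2]
opening: 0.09
grip_force: 0.0
```

```bash
cat >> h.py <<'E'
def stone(m,im,z):
    h=cv2.cvtColor(im,cv2.COLOR_BGR2HSV); k=((h[...,1]<95)&(h[...,2]>120)); k[215:]=0
    k=cv2.morphologyEx(k.astype(np.uint8),cv2.MORPH_OPEN,np.ones((5,5)))
    b=max(blobs(k,300),key=lambda q:q[1][4]); ys,xs=np.nonzero(b[3]);r=cv2.minAreaRect(np.c_[xs,ys].astype(np.float32))
    bp=cv2.boxPoints(r); P=np.array([onz(m,p,z) for p in bp]); e=[P[1]-P[0],P[2]-P[1]]
    l=max(e,key=np.linalg.norm)
    print(b[1],"centre",P.mean(0).round(4),"dims",[round(np.linalg.norm(v),4) for v in e],"yaw",round((np.arctan2(l[1],l[0])+np.pi/2)%np.pi-np.pi/2,4)); return bp
E
python3 - <<'E'
from h import *
st();m,im=snap('w12'); h=cv2.cvtColor(im,cv2.COLOR_BGR2HSV)
print(h[20:220:16,261].tolist()); stone(m,im,.058)
E
```

```text
t 24.6 p [ 0.4316 -0.3251  0.2987] rot [3.1411e+00 9.0000e-04 9.2500e-02] F [ 0.2  0.1 -0.2] op 0.09 0.0 q [-0.79  0.33  1.35 -0.    1.47  0.69]
[[28, 52, 201], [24, 71, 202], [29, 59, 204], [25, 60, 205], [27, 59, 204], [27, 65, 204], [20, 83, 204], [26, 59, 204], [25, 70, 205], [20, 82, 205], [25, 60, 203], [14, 141, 130], [13, 142, 133]]
[ 244   11   51  176 8265] centre [ 0.4986 -0.3274  0.058 ] dims [np.float64(0.2003), np.float64(0.0547)] yaw 0.066
```

Request:
{"name": "arm_command", "arguments": {"moves": [[[-0.005,0,0.025],[0,0,0],0.09],[[-0.01,0,0.05],[0,0,0],0.09],[[-0.01,0,0.08],[0,0,0],0.09],[[-0.01,0,0.08],[0,0,0],0.09],[[-0.01,0,0.08],[0,0,0],0.09]]}}

```text
time: 25.15
tool_pos: [0.4222, -0.3233, 0.2199]
tool_rot: [-3.141, 0.001, 0.099]
contact_force: [0.6, 0.7, 0.8]
opening: 0.09
grip_force: 0.0
```

Run:
```python
from h import *
st();m,im=snap('w13'); stone(m,im,.058)
a=[cv2.imread(f'pics/w{i}.png')[0:240,140:400] for i in (12,13)]
cv2.imwrite('pics/m8.png',cv2.resize(np.hstack(a),(800,369)))
```

```text
t 25.15 p [ 0.4222 -0.3233  0.2199] rot [-3.1413e+00  5.0000e-04  9.9300e-02] F [0.6 0.7 0.8] op 0.09 0.0 q [-0.8   0.36  1.52 -0.    1.27  0.67]
[  242     0    67   198 11607] centre [ 0.4894 -0.3291  0.058 ] dims [np.float64(0.1816), np.float64(0.0556)] yaw 0.0648
```

View pics/m8.png

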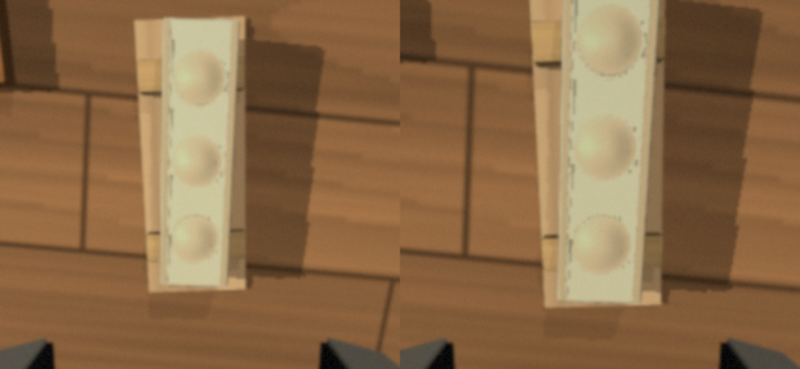

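The frames show the stone on its battens, rosettes up. In w12 it spans (161-235, 18-287); the grasp will be at its middle.

Run:
```python
from h import *
m12,_=load('w12');m13,_=load('w13')
c=lambda x,y:np.array([140+(x+.5)/1.5385-.5,(y+.5)/1.5375-.5])
print(tri((m12,c(165,286)),(m13,c(162,301))),tri((m12,c(226,286)),(m13,c(238,301))))
plan([(.4986,-.3274,.10,.0655),(.4986,-.3274,.028,.0655)])
```

```text
(array([ 0.39108939, -0.30894745,  0.03706328]), np.float64(0.0006467241317665136)) (array([ 0.39253718, -0.36390555,  0.02318238]), np.float64(0.00012434095381502075))
[0.0752 0.0109 0.1208] [ 0.001 -0.001  0.033]
[ 0.    -0.     0.072] [0. 0. 0.]
```

Request:
{"name": "arm_command", "arguments": {"moves": [[[0.02,0.003,0.03],[0,0,0.01],0.09],[[0.045,0.007,0.06],[0,0,0.02],0.09],[[0.065,0.01,0.09],[0,0,0.033],0.09],[[0.075,0.011,0.12],[0,0,0.033],0.09],[[0.075,0.011,0.12],[0,0,0.033],0.09]]}}

```text
time: 25.7
tool_pos: [0.4977, -0.3263, 0.0968]
tool_rot: [-3.138, 0.004, 0.066]
contact_force: [0.6, 0.2, -0.7]
opening: 0.0897
grip_force: 0.0
```

Request:
{"name": "arm_command", "arguments": {"moves": [[[0,0,0],[0,0,0],0.09],[[0,0,0],[0,0,0],0.09],[[0,0,0],[0,0,0],0.09],[[0,0,0],[0,0,0],0.09],[[0,0,0],[0,0,0],0.09]]}}

```text
time: 26.2
tool_pos: [0.4977, -0.3279, 0.1002]
tool_rot: [3.14, -0.001, 0.064]
contact_force: [0.0, 0.2, -0.2]
opening: 0.0903
grip_force: 0.0
```

```bash
python3 -c "
from h import *
st();plan([(.4986,-.3274,.028,.0655)])"
```

```text
t 26.2 p [ 0.4977 -0.3279  0.1002] rot [ 3.1404e+00 -5.0000e-04  6.4000e-02] F [ 0.   0.2 -0.2] op 0.0903 0.0 q [-0.71  0.59  1.49 -0.    1.06  0.8 ]
[ 0.0009 -0.0006  0.0722] [ 0.001 -0.    -0.001]
```

Request:
{"name": "arm_command", "arguments": {"moves": [[[0.001,0,0.02],[0,0,0],0.09],[[0.001,0,0.04],[0,0,0],0.09],[[0.001,0,0.055],[0,0,0],0.09],[[0.001,0,0.067],[0,0,0],0.09],[[0.001,0,0.072],[0,0,0],0.09]]}}

```text
time: 26.7
tool_pos: [0.4982, -0.3273, 0.0263]
tool_rot: [-3.141, 0.002, 0.064]
contact_force: [-0.2, -0.3, -0.6]
opening: 0.0896
grip_force: 0.0
```

Request:
{"name": "arm_command", "arguments": {"moves": [[[0,0,0],[0,0,0],0.075],[[0,0,0],[0,0,0],0.065],[[0,0,0],[0,0,0],0.055],[[0,0,0],[0,0,0],0.04],[[0,0,0],[0,0,0],0.04]], "squeeze": 50}}

```text
time: 27.2
tool_pos: [0.4988, -0.3276, 0.0278]
tool_rot: [3.141, -0.0, 0.064]
contact_force: [0.1, -0.9, 1.0]
opening: 0.0555
grip_force: 50.0
```

```bash
python3 -c "
from h import *
st()"
```

```text
t 27.2 p [ 0.4988 -0.3276  0.0278] rot [ 3.1412e+00 -1.0000e-04  6.4300e-02] F [ 0.1 -0.9  1. ] op 0.0555 50.0 q [-0.71  0.68  1.55 -0.    0.91  0.8 ]
```

Request:
{"name": "arm_command", "arguments": {"moves": [[[0,0,-0.01],[0,0,0],0.04],[[0,0,-0.03],[0,0,0],0.04],[[0,0,-0.06],[0,0,0],0.04],[[0,0,-0.085],[0,0,0],0.04],[[0,0,-0.1],[0,0,0],0.04]]}}

```text
time: 27.7
tool_pos: [0.4988, -0.3277, 0.1293]
tool_rot: [3.14, -0.0, 0.064]
contact_force: [1.0, -0.6, -5.7]
opening: 0.0559
grip_force: 50.0
```

```bash
python3 -c "
from h import *
st();s=.064
plan([(.54,-.23,.135,s+.545),(.57,-.13,.135,s+1.09),(*TC,.135,TY+np.pi/2)])"
```

```text
t 27.7 p [ 0.4988 -0.3277  0.1293] rot [ 3.1405e+00 -4.0000e-04  6.4300e-02] F [ 1.  -0.6 -5.7] op 0.0559 50.0 q [-0.71  0.56  1.45 -0.    1.13  0.8 ]
[ 0.0474 -0.0948 -0.0058] [ 0.001 -0.    -0.545]
[ 0.0818 -0.0649 -0.    ] [-0.     0.    -0.545]
[ 0.0968 -0.021  -0.    ] [ 0.     0.    -0.543]
```

Request:
{"name": "arm_command", "arguments": {"moves": [[[0.009,-0.019,-0.002],[0,0,-0.109],0.04],[[0.019,-0.038,-0.004],[0,0,-0.218],0.04],[[0.028,-0.057,-0.006],[0,0,-0.327],0.04],[[0.038,-0.076,-0.006],[0,0,-0.436],0.04],[[0.047,-0.095,-0.006],[0,0,-0.545],0.04]]}}

```text
time: 28.2
tool_pos: [0.5391, -0.2285, 0.133]
tool_rot: [-3.14, 0.001, 0.614]
contact_force: [-0.4, 0.3, -6.6]
opening: 0.0556
grip_force: 50.0
```

Request:
{"name": "arm_command", "arguments": {"moves": [[[0.016,-0.013,0],[0,0,-0.109],0.04],[[0.033,-0.026,0],[0,0,-0.218],0.04],[[0.049,-0.039,0],[0,0,-0.327],0.04],[[0.065,-0.052,0],[0,0,-0.436],0.04],[[0.082,-0.065,0],[0,0,-0.545],0.04]]}}

```text
time: 28.7
tool_pos: [0.5689, -0.1284, 0.1328]
tool_rot: [-3.139, 0.001, 1.159]
contact_force: [0.4, -0.5, -6.6]
opening: 0.0557
grip_force: 50.0
```

Request:
{"name": "arm_command", "arguments": {"moves": [[[0.022,-0.005,0],[0,0,-0.12],0.04],[[0.046,-0.01,0],[0,0,-0.25],0.04],[[0.07,-0.015,0],[0,0,-0.38],0.04],[[0.09,-0.02,0],[0,0,-0.5],0.04],[[0.097,-0.021,0],[0,0,-0.543],0.04]]}}

```text
time: 29.2
tool_pos: [0.5888, -0.0299, 0.1328]
tool_rot: [-3.139, -0.001, 1.703]
contact_force: [0.0, -0.1, -6.1]
opening: 0.056
grip_force: 50.0
```

Request:
{"name": "arm_command", "arguments": {"moves": [[[0,0,0],[0,0,0],0.04],[[0,0,0],[0,0,0],0.04],[[0,0,0],[0,0,0],0.04],[[0,0,0],[0,0,0],0.04],[[0,0,0],[0,0,0],0.04]]}}

```text
time: 29.7
tool_pos: [0.5894, -0.0328, 0.1332]
tool_rot: [-3.141, 0.0, 1.696]
contact_force: [0.1, -0.3, -6.7]
opening: 0.0558
grip_force: 50.0
```

Run:
```python
from h import *
st();print("tray coords",totray(robot.observe()["tool_pos"]))
plan([(*TC,.07,TY+np.pi/2),(*TC,.035,TY+np.pi/2)])
snap('s1','scene');snap('s1t','top')
```

```text
t 29.7 p [ 0.5894 -0.0328  0.1332] rot [-3.1410e+00  1.0000e-04  1.6961e+00] F [ 0.1 -0.3 -6.7] op 0.0558 50.0 q [-0.19  0.54  1.47 -0.    1.13 -0.31]
tray coords [-0.00054749  0.00023508]
[-0.0002  0.0006  0.0632] [-0.001  0.    -0.001]
[ 0.    -0.     0.035] [0. 0. 0.]
```

Request:
{"name": "arm_command", "arguments": {"moves": [[[0,0.0006,0.02],[0,0,0],0.04],[[0,0.0006,0.042],[0,0,0],0.04],[[0,0.0006,0.062],[0,0,0],0.04],[[0,0.0006,0.078],[0,0,0],0.04],[[0,0.0006,0.086],[0,0,0],0.04]]}}

```text
time: 30.3
tool_pos: [0.5893, -0.0322, 0.0456]
tool_rot: [-3.139, -0.001, 1.697]
contact_force: [-0.5, -1.0, -6.1]
opening: 0.0558
grip_force: 50.0
```

Request:
{"name": "arm_command", "arguments": {"moves": [[[0,0,0.001],[0,0,0],0.04],[[0,0,0.002],[0,0,0],0.04],[[0,0,0.003],[0,0,0],0.04],[[0,0,0.0045],[0,0,0],0.04],[[0,0,0.006],[0,0,0],0.04]]}}

```text
time: 30.8
tool_pos: [0.5904, -0.0323, 0.0417]
tool_rot: [3.141, 0.0, 1.697]
contact_force: [0.6, -0.1, -6.8]
opening: 0.0555
grip_force: 50.0
```

Run:
```python
from h import *
st();print("tray coords",totray(robot.observe()["tool_pos"]),robot.observe()["torque"])
```

```text
t 30.8 p [ 0.5904 -0.0323  0.0417] rot [3.1411e+00 4.0000e-04 1.6973e+00] F [ 0.6 -0.1 -6.8] op 0.0555 50.0 q [-0.18  0.66  1.55 -0.    0.93 -0.31]
tray coords [0.00050738 0.00066109] [ 0.02015145 -0.13706657 -0.00086832]
```

Request:
{"name": "arm_command", "arguments": {"moves": [[[0,0,0.0005],[0,0,0],0.04],[[0,0,0.001],[0,0,0],0.04],[[0,0,0.0015],[0,0,0],0.04],[[0,0,0.002],[0,0,0],0.04],[[0,0,0.0025],[0,0,0],0.04]]}}

```text
time: 31.3
tool_pos: [0.5901, -0.0322, 0.0387]
tool_rot: [-3.141, 0.0, 1.697]
contact_force: [-0.7, 0.1, -6.5]
opening: 0.0554
grip_force: 50.0
```

Request:
{"name": "arm_command", "arguments": {"moves": [[[0,0,0.0004],[0,0,0],0.04],[[0,0,0.0008],[0,0,0],0.04],[[0,0,0.0012],[0,0,0],0.04],[[0,0,0.0016],[0,0,0],0.04],[[0,0,0.002],[0,0,0],0.04]]}}

```text
time: 31.8
tool_pos: [0.5902, -0.0321, 0.0373]
tool_rot: [-3.141, 0.0, 1.697]
contact_force: [-3.8, 2.6, 2.5]
opening: 0.0557
grip_force: 50.0
```

Run:
```python
from h import *
np.set_printoptions(precision=3,suppress=True)
for i in range(3):
    robot.read_camera("top");o=robot.observe(); print(o["contact_force"],o["torque"],o["tool_pos"],o["tool_rot"])
m,im=snap('s2','scene')
cv2.imwrite('pics/m9.png',cv2.resize(im[140:270,180:320],(646,600),interpolation=2))
```

```text
[-2.189  2.856  1.62 ] [-0.206  0.376 -0.18 ] [ 0.59  -0.032  0.037] [-3.142  0.     1.697]
[-4.269  2.34   2.658] [-0.198  0.383 -0.161] [ 0.59  -0.032  0.037] [-3.142  0.     1.697]
[-2.641  2.884  2.445] [-0.272  0.462 -0.202] [ 0.59  -0.032  0.037] [-3.142  0.     1.697]
```

View pics/m9.png

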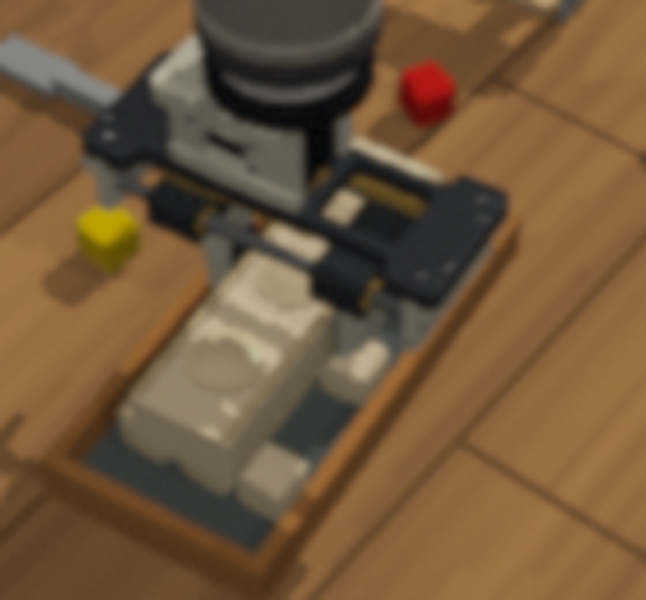

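The stone is aligned in the tray and resting on the chips, with (180, 430) its near end. It is almost fully supported, so I'll ease it down slightly and then release.

Request:
{"name": "arm_command", "arguments": {"moves": [[[0,0,0.0002],[0,0,0],0.04],[[0,0,0.0004],[0,0,0],0.04],[[0,0,0.0005],[0,0,0],0.04],[[0,0,0.0005],[0,0,0],0.04],[[0,0,0.0005],[0,0,0],0.04]], "squeeze": 20}}

```text
time: 32.5
tool_pos: [0.5903, -0.032, 0.0369]
tool_rot: [3.141, 0.0, 1.697]
contact_force: [-4.1, 3.7, 6.0]
opening: 0.0554
grip_force: 20.0
```

Request:
{"name": "arm_command", "arguments": {"moves": [[[0,0,0],[0,0,0],0.055],[[0,0,0],[0,0,0],0.057],[[0,0,0],[0,0,0],0.06],[[0,0,0],[0,0,0],0.065],[[0,0,0],[0,0,0],0.07]], "squeeze": 5}}

```text
time: 33.0
tool_pos: [0.5903, -0.0324, 0.0361]
tool_rot: [-3.142, 0.0, 1.697]
contact_force: [-0.2, 0.8, -0.7]
opening: 0.0677
grip_force: 0.0
```

Run:
```python
from h import *
st()
```

```text
t 33.0 p [ 0.5903 -0.0324  0.0361] rot [-3.1415e+00  3.0000e-04  1.6972e+00] F [-0.2  0.8 -0.7] op 0.0677 0.0 q [-0.18  0.67  1.56 -0.    0.92 -0.31]
```

Request:
{"name": "arm_command", "arguments": {"moves": [[[0,0,-0.01],[0,0,0],0.072],[[0,0,-0.03],[0,0,0],0.072],[[0,0,-0.06],[0,0,0],0.072],[[0,0,-0.1],[0,0,0],0.072],[[0,0,-0.15],[0,0,0],0.072]]}}

```text
time: 33.5
tool_pos: [0.5892, -0.0321, 0.187]
tool_rot: [-3.138, -0.001, 1.697]
contact_force: [0.3, 0.2, -0.5]
opening: 0.072
grip_force: 0.0
```

Request:
{"name": "arm_command", "arguments": {"moves": [[[-0.01,0,-0.03],[0,0,0],0.072],[[-0.03,-0.01,-0.06],[0,0,0],0.072],[[-0.05,-0.02,-0.1],[0,0,0],0.072],[[-0.05,-0.02,-0.12],[0,0,0],0.072],[[-0.05,-0.02,-0.12],[0,0,0],0.072]]}}

```text
time: 34.0
tool_pos: [0.5776, -0.0852, 0.3107]
tool_rot: [3.135, 0.003, 1.696]
contact_force: [-0.0, 0.3, -0.6]
opening: 0.0718
grip_force: 0.0
```

Run:
```python
from h import *
st(); m,im=snap('w14'); h=cv2.cvtColor(im,cv2.COLOR_BGR2HSV)
# stone top face: bright, largest compact blob inside the tray footprint
k=((h[...,1]<95)&(h[...,2]>120)).astype(np.uint8)
w=np.zeros_like(k); cv2.fillPoly(w,[np.int32([proj(m,np.r_[tray(x,y),.07]) for x,y in((-.06,-.13),(.06,-.13),(.06,.13),(-.06,.13))])],1); k&=w
for z in(.066,):
    # rectify at stone-top height, 2 px/mm
    s=[];d=[]
    for x,y in((-62,145),(62,145),(62,-145),(-62,-145)): s.append(proj(m,np.r_[tray(x/1e3,y/1e3),z]));d.append([(x+62)*2,(145-y)*2])
    A=cv2.warpPerspective(im,cv2.getPerspectiveTransform(np.float32(s),np.float32(d)),(248,580))
    cv2.imwrite('pics/f1.png',A); H=cv2.cvtColor(A,cv2.COLOR_BGR2HSV); B=((H[...,1]<95)&(H[...,2]>150)).astype(np.uint8)
    E=cv2.morphologyEx(B,cv2.MORPH_OPEN,np.ones((61,31)))
    for b in blobs(E,2000):
        ys,xs=np.nonzero(b[3]);r=cv2.minAreaRect(np.c_[xs,ys].astype(np.float32)); print("stone x,y mm",r[0][0]/2-62,145-r[0][1]/2,"size",r[1][0]/2,r[1][1]/2,"ang",r[2])
    print("row profile ends", [ (145-y/2) for y in (np.nonzero(B[:,100:150].mean(1)>.6)[0][[0,-1]])])
    for y in(75,0,-75): 
        xs=np.nonzero(B[int((145-y)*2)-6:int((145-y)*2)+6].mean(0)>.5)[0]; print(y,xs.min()/2-62,xs.max()/2-62)
```

```text
t 34.0 p [ 0.5776 -0.0852  0.3107] rot [3.1348 0.0032 1.6961] F [-0.   0.3 -0.6] op 0.0718 0.0 q [-0.28  0.4   1.2  -0.    1.53 -0.4 ]
stone x,y mm 0.75 1.25 size 198.5 54.5 ang 90.0
row profile ends [np.float64(100.5), np.float64(-98.5)]
75 -44.5 43.5
0 -43.5 42.5
-75 -41.0 44.0
```

```bash
python3 -c "
from cell import robot
print(robot.hand_in())"
```

```text
the job is handed in; nothing more can be done
None
```

The job is handed in at about 34 s: chips raked into three even rows of three, rake back in both forks, and the stone set rosettes-up about 1 mm off tray centre with its levelness not measured; I viewed 12 pictures, two over the limit of 10.

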